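Make up two instrument kits from the stock tray

ROBOT

A 6-joint arm with a two-finger parallel gripper is mounted at the origin on the work surface. World frame = base frame: x ahead of the robot, y to its left, z up, the work surface at z = 0. Lengths are in mm, angles in rad, forces in N, time in s.
With the tool pointing down it reaches from about 275 to 1000 mm from the base axis. Payload 8.4 kg.
Tool frame: the origin (TCP) lies between the finger pads; the fingertips stand r.nose_length ahead of it and the grasp point (between the pads) lies 8 mm behind it (r.nose_length is the distance from the TCP to the fingertips, in mm); y points along the fingers, x is the direction in which the jaws open and shut, and the axes are right-handed (so a half turn about y gives the same grasp; the last joint's range is limited). The gripper opens to 85 mm and grips with 20 to 120 N. Pads are 22 mm wide; open, the fingers measure 114 mm over their backs; the gripper's body (76 mm by 85 mm) begins 54 mm behind the grasp point. The pads swing forward as they close: fully open they stand 13 mm farther back than shut.
Start: joints at [1.129, 0.353, 1.633, -0, 1.155, -0.002], TCP at [266.098, 565.526, 242.281] pointing down, gripper open.
Joint ranges: [-2.63, 2.63], [-0.92, 2.1], [0.06, 2.66], [-1.3, 4.44], [0, 2.69], [-3.02, 3.02]. Speed limits (rad/s): [2.22, 2.22, 2.79, 3.14, 3.14, 3.14].

INTERFACE

Orientations are given as [roll, pitch, yaw] about the fixed x, y, z axes, in that order (R = Rz(yaw) Ry(pitch) Rx(roll)).
In Python, from rig import r, cams, order gives the robot as it stands. The module is installed in compiled form; this text tells all that it offers.
- The arm moves only by the shell command python3 -m crank 'ROWS' [FORCE]. ROWS is JSON, a list of rows, each a list of 7 numbers: the turn, a rotation vector about the tool's x, y, z in degrees, then the shift along the tool's x, y, z in cm, then the opening, from -1 (shut) to 1 (fully open). A call has exactly 10 rows; each row shifts and turns the pose as measured when the row begins, along the tool's axes as they then stand; what a row does not reach is not made up. A row lasts 1/12 s, in which the tool goes at most 41.7 mm and 7.16 degrees, less where a joint would pass 70% of its speed; a pose out of reach is approached as far as the arm can. A call with a gripper value outside its range is refused whole. The fingers move at their own pace and stop on an object; FORCE is the grip in N (left out, the last holds). Time passes only in rows, so rows that do not move let the fingers close, or fill a call up. It gives the time, the measured TCP pose, the force and the opening at its end, in the units of the state.
- r.sense(): the state, without advancing time (a new reading comes with each control period).
- cams.grab_frame(name): name is "side" or "top"; returns the picture (384x512x3 uint8, blue, green, red); there is no depth.
- cams.camera_info(name): a dict with "intrinsics" (3x3 intrinsics, pixels), "k1" (the pictures are not rectified: a ray, as slopes to the right and down, at radius r is drawn at 1 + k1 r^2 times it, then the intrinsics apply), "view" (4x4, takes a point from world to camera coordinates). Camera axes: x right, y up, looking along -z (the intrinsics and any distortion apply to the point x, -y, -z); pixel columns grow to the right and rows downward; lengths in mm; the calibration is good to about 2 mm. A picture is of the moment at which its call begins. camera_info takes no time and is no camera call.
- order.sign_off(): hands the job in, once; it reports no verdict.
The state is a dict: "clock": time; "qpos": joint angles; "qvel": joint speeds; "joint_efforts": joint torques, N m; "eef_pos": TCP position; "tcp_rot": TCP orientation; "contact_force": force on the tool from outside, world axes, zero at the start; "wrist_torque": the same for the moment, N m; "opening": opening from 0.0 (shut) to 1.0 (fully open).
Only numpy, scipy, OpenCV 4.12 (cv2) and the standard library are available. Lean on these libraries where they do the work, as an engineer would, in place of code of your own. Each camera call takes 0.05 s, during which the arm holds its last target.

TASK

Make up the two instrument kits from the grey stock tray: the blue tray gets the white handle, the clear lens head and the violet battery; the yellow tray gets the green handle and the motor. Lay each handle flat in the tray's long bay and stand each round part upright in a square bay of its own, everything down on the tray floor and set down rather than dropped. The black handle and the amber lens head are spare and stay lying in the stock tray; the handles are packed tight, so you may need to slide one lengthwise out of the row to get your fingers round it.

Things in the scene. Friction and masses are not known exactly. Their poses are not given: they have to be found in the camera images.
- blue_tray: Blue kit tray, fixed, 140 (x) by 146 (y) mm. Origin: centre of underside. Floor 3 mm thick; tops of the 5 mm walls 11 mm and of the 4 mm ribs 9 mm above the bench. Long handle bay centred at x -35, y 0 mm, 60 (x) by 136 (y) mm inside; two square bays 66 by 66 mm inside, centred at x +32, y -35 and +35 mm.
- yellow_tray: Yellow kit tray, fixed, 140 (x) by 146 (y) mm. Origin: centre of underside. Floor 3 mm thick; tops of the 5 mm walls 11 mm and of the 4 mm ribs 9 mm above the bench. Long handle bay centred at x -35, y 0 mm, 60 (x) by 136 (y) mm inside; two square bays 66 by 66 mm inside, centred at x +32, y -35 and +35 mm.
- stock_tray: Grey stock tray, fixed, 200 (x) by 326 (y) mm; floor, walls and ribs as the kit trays. Origin: centre of underside. Long bay centred at x -41, y 0, 108 (x) by 316 (y) mm inside: three handles abreast along y, at x -76, -41, -6, their middles within 6 mm of y 0, so about 95 mm is free beyond each end. Four small bays 78 by 76 mm centred at x +56, y -120, -40, +40, +120 mm, a round part in each.
- white_handle: White moulded instrument handle, ribbed, loose, 0.12 kg, lying flat: 110 long, 34 wide, 28 mm high; grip it across its width. Origin: centre of underside; y along its length (collar at +y), z up. For the blue tray, either way round. Starts in the stock tray's long bay along the tray's y, about 1 mm from its neighbours: no finger room between; slides along y if pushed on its end.
- green_handle: Green moulded instrument handle, ribbed, loose, 0.12 kg, lying flat: 110 long, 34 wide, 28 mm high; grip it across its width. Origin: centre of underside; y along its length (collar at +y), z up. For the yellow tray, either way round. Starts in the stock tray's long bay along the tray's y, about 1 mm from its neighbours: no finger room between; slides along y if pushed on its end.
- black_handle: Black moulded instrument handle, ribbed, loose, 0.12 kg, lying flat: 110 long, 34 wide, 28 mm high; grip it across its width. Origin: centre of underside; y along its length (collar at +y), z up. Spare; it may be pushed along in the stock tray. Starts in the stock tray's long bay along the tray's y, about 1 mm from its neighbours: no finger room between; slides along y if pushed on its end.
- clear_lens: Lens head with clear, pale-blue glass in a bright metal ring: black knurled puck 48 mm in diameter, 24 mm high, loose, 0.07 kg. For a square bay of the blue tray. Origin: centre of its underside; z up. Starts upright in one of the stock tray's small bays, within 3 mm of its middle.
- amber_lens: Lens head with amber-orange glass, otherwise the same puck: 48 mm in diameter, 24 mm high, loose. Spare: stays in the stock tray. Origin: centre of its underside; z up. Starts upright in one of the stock tray's small bays, within 3 mm of its middle.
- motor: Small geared motor, upright: bright steel can 38 mm in diameter, 42 mm high, plus a thin brass pinion 13 mm tall on top, loose, 0.16 kg. For a square bay of the yellow tray. Origin: centre of its underside; z up. Starts upright in one of the stock tray's small bays, within 3 mm of its middle.
- battery: Rechargeable battery, upright: cylinder in a violet sleeve, 36 mm in diameter, 56 mm high, loose, 0.14 kg. For a square bay of the blue tray. Origin: centre of its underside; z up. Starts upright in one of the stock tray's small bays, within 3 mm of its middle.

How it is judged:
By the outcome, as a careful person would: the job done as asked, in the order asked, and still so for the second after the job is handed in, with the robot touching nothing.
It also fails if it takes over 128 s, if anything falls off the work surface, if the arm or the gripper's body presses on something with over 40 N, if the wrist force passes 120 N, or if a joint passes its speed limit or range.

## Working session

There is one attempt and no reset: what is moved stays moved. The work goes in short steps, Python scripts to look and compute and a shell command to move; the robot and the scene stay as the last step left them, time stands still between calls to the robot, and variables do not carry over. Pictures are saved under pics/ and viewed, and the job is handed in when it is done.

```bash
mkdir -p pics; ls; python3 - <<'E'
from rig import r,cams,order
import cv2,numpy as np
print(r.sense(), r.nose_length)
for n in("top","side"):
    i=cams.camera_info(n);print(n,{k:np.round(v,4).tolist() for k,v in i.items()})
    im=cams.grab_frame(n);cv2.imwrite(f"pics/{n}0.png",im)
E
```

```text
pics
{'clock': 0.0, 'qpos': array([ 1.12860633e+00,  3.53636886e-01,  1.63413924e+00, -4.65486251e-07,
        1.15517017e+00, -2.38622535e-03]), 'qvel': array([ 5.92065955e-04, -1.16313780e-03, -1.82582925e-03, -5.39608522e-04,
        1.54455196e-05,  8.45031897e-07]), 'joint_efforts': array([ 1.57471928e-03, -6.05264854e+01, -3.42063081e+01,  1.49169787e-04,
        9.52118455e-03,  8.25971398e-06]), 'eef_pos': array([265.89951283, 565.11582746, 241.56650847]), 'tcp_rot': array([-1.57079352e+00,  1.35363708e-03,  1.13099275e+00]), 'contact_force': array([-0.60985799, -0.04209231,  0.26562712]), 'wrist_torque': array([-0.0352481 , -0.00755632, -0.00282515]), 'opening': 1.0004324023222815} 11.0
top {'intrinsics': [[376.4727, 0.0, 250.8347], [0.0, 376.4727, 192.8371], [0.0, 0.0, 1.0]], 'k1': 0.0261, 'view': [[-0.0216, -0.9996, 0.0158, 5.4143], [0.9963, -0.0202, 0.0832, -522.873], [-0.0829, 0.0176, 0.9964, -870.4328], [0.0, 0.0, 0.0, 1.0]]}
side {'intrinsics': [[395.2474, 0.0, 251.9808], [0.0, 395.2474, 196.4673], [0.0, 0.0, 1.0]], 'k1': -0.0372, 'view': [[0.9709, -0.2392, -0.0063, -533.2046], [0.185, 0.7334, 0.6541, -134.9313], [-0.1518, -0.6363, 0.7564, -1006.1522], [0.0, 0.0, 0.0, 1.0]]}
```

View pics/top0.png

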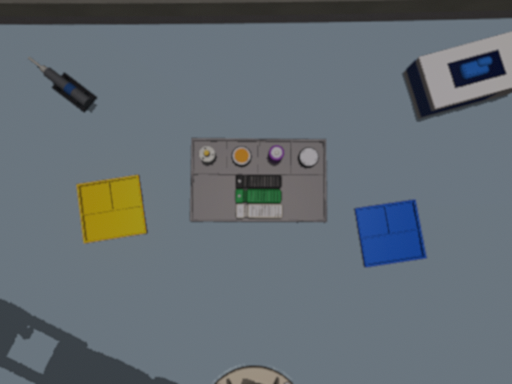

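View pics/side0.png

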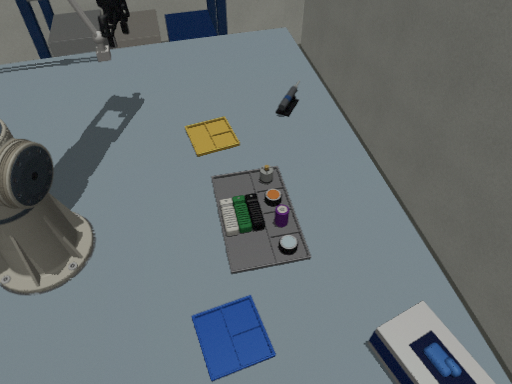

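```bash
cat > h.py <<'E'
import numpy as np,cv2
from rig import r,cams,order
from scipy.optimize import least_squares
I={n:cams.camera_info(n) for n in("top","side")}
def proj(n,P):
    i=I[n];V=np.array(i["view"]);K=np.array(i["intrinsics"]);P=np.atleast_2d(P)
    c=P@V[:3,:3].T+V[:3,3];s=np.c_[c[:,0],-c[:,1]]/(-c[:,2:3]);s=s*(1+i["k1"]*(s**2).sum(1,keepdims=True))
    return s*[K[0,0],K[1,1]]+[K[0,2],K[1,2]]
def tri(t,s):
    f=lambda p:np.r_[proj("top",p)[0]-t,proj("side",p)[0]-s]
    o=least_squares(f,[500,0,20.]);return o.x,np.abs(o.fun).max()
def atz(n,uv,z):
    o=least_squares(lambda p:proj(n,[p[0],p[1],z])[0]-uv,[500,0.]);return o.x
def crop(n,x0,x1,y0,y1,k,out,im=None):
    if im is None: im=cams.grab_frame(n)
    c=cv2.resize(im[y0:y1,x0:x1],None,fx=k,fy=k,interpolation=cv2.INTER_CUBIC)
    c=np.clip(c*1.5,0,255).astype(np.uint8)
    for u in range((x0+9)//10*10,x1,10):
        L=u%50==0;cv2.line(c,(int((u-x0+.5)*k),0),(int((u-x0+.5)*k),12 if L else 5),(0,255,255),1)
        if L:cv2.putText(c,str(u),(int((u-x0)*k)+2,22),0,.4,(0,255,255),1)
    for v in range((y0+9)//10*10,y1,10):
        L=v%50==0;cv2.line(c,(0,int((v-y0+.5)*k)),(12 if L else 5,int((v-y0+.5)*k)),(0,255,255),1)
        if L:cv2.putText(c,str(v),(14,int((v-y0)*k)+5),0,.4,(0,255,255),1)
    cv2.imwrite("pics/"+out,c)
E
python3 - <<'E'
from h import *
t=cv2.imread("pics/top0.png");s=cv2.imread("pics/side0.png")
crop("top",180,340,130,230,5,"t_stock.png",t)
crop("side",205,315,155,275,5,"s_stock.png",s)
crop("top",70,160,165,255,6,"t_y.png",t)
crop("top",345,435,190,275,6,"t_b.png",t)
crop("side",180,245,110,160,8,"s_y.png",s)
crop("side",185,280,290,384,6,"s_b.png",s)
E
```

```text
(no output)
```

View pics/t_stock.png

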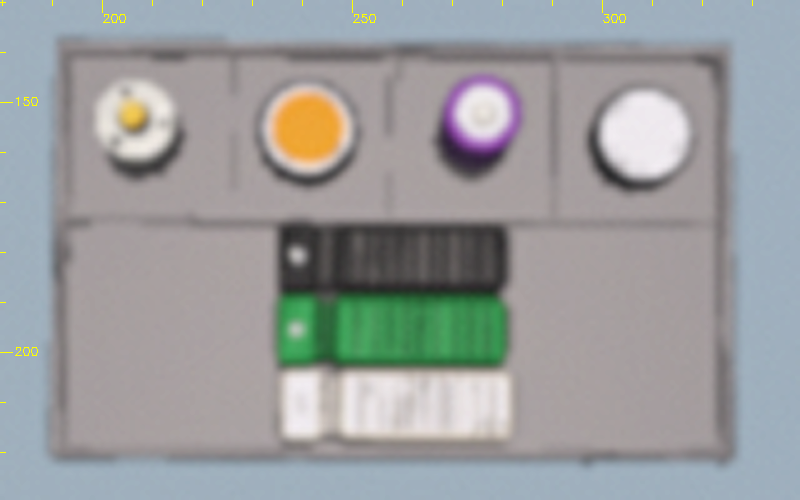

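View pics/s_stock.png

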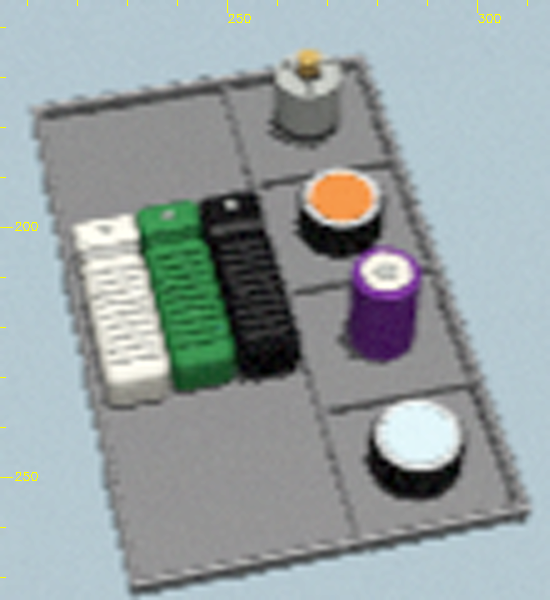

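View pics/t_y.png

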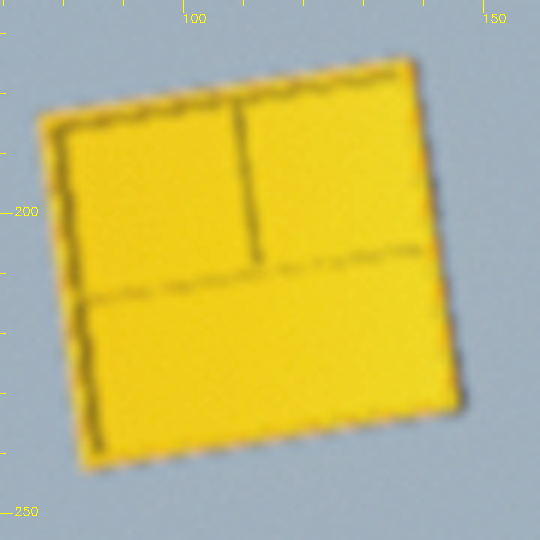

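View pics/t_b.png

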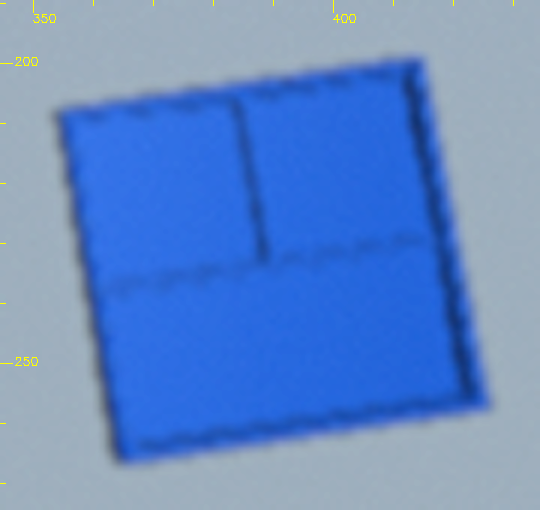

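View pics/s_y.png

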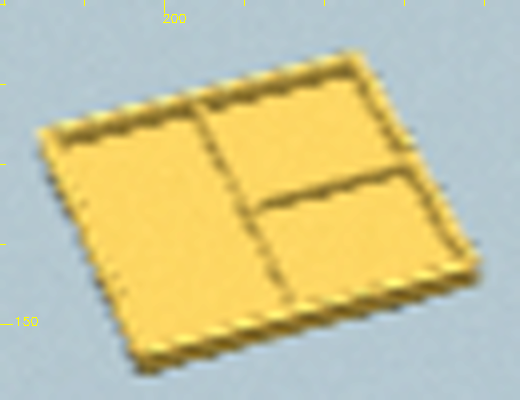

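View pics/s_b.png

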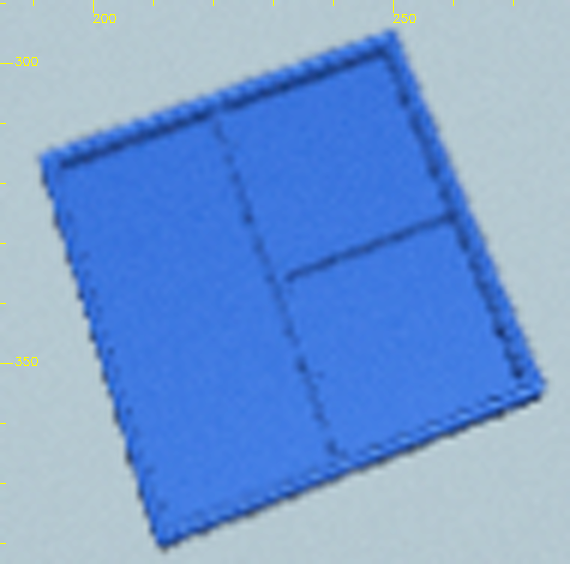

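```bash
cat > m.py <<'E'
from h import *
T=lambda p,k,x,y:np.array(p,float)/k+[x-.5,y-.5]
tr={}
def tray(name,W,H,tp,tk,to,sp,sk,so):
    c=[]
    for a,b in zip(tp,sp):
        p,e=tri(T(a,tk,*to),T(b,sk,*so));c.append(p);print(name,p.round(1),"res",round(e,2))
    L=np.array([[W/2,H/2],[W/2,-H/2],[-W/2,H/2],[-W/2,-H/2]])
    def f(q):
        R=np.array([[np.cos(q[2]),-np.sin(q[2])],[np.sin(q[2]),np.cos(q[2])]])
        P=np.c_[L@R.T+q[:2],np.full(4,11.)]
        return np.r_[(proj("top",P)-[T(a,tk,*to) for a in tp]).ravel(),(proj("side",P)-[T(a,sk,*so) for a in sp]).ravel()]
    o=least_squares(f,[500,0,0.]);print(name,"pose",o.x.round(3),"maxres",np.abs(o.fun).max().round(2))
tray("stock",200,326,[(58,40),(730,46),(52,458),(733,460)],5,(180,130),[(362,60),(527,515),(35,110),(133,592)],5,(205,155))
tray("yellow",140,146,[(38,115),(412,57),(85,470),(463,410)],6,(70,165),[(358,55),(478,262),(42,130),(140,355)],8,(180,110))
tray("blue",140,146,[(58,110),(423,58),(120,460),(490,407)],6,(345,190),[(393,35),(543,385),(42,155),(163,545)],6,(185,290))
for n,a,b in [("motor",(137,117),(308,78)),("amber",(307,128),(340,198)),("clear",(643,135),(417,433)),("batt",(483,113),(387,270)),
  ("bk hole",(297,256),(231,203)),("gr hole",(296,329),(168,215)),("wh hole",(300,405),(104,230)),("pinion",(131,112),(309,57))]:
    t=T(a,5,180,130);p,e=tri(t,T(b,5,205,155));print(n,p.round(1),"res",round(e,2))
for n,z,pts in [("black",30,[(278,225),(508,225),(278,293),(508,293)]),("green",31,[(278,294),(508,294),(278,364),(508,364)]),("white",31,[(281,369),(511,369),(281,441),(511,441)])]:
    P=np.array([atz("top",T(q,5,180,130),z) for q in pts]);print(n,P.round(1).tolist(),P.mean(0).round(1))
E
python3 m.py
```

```text
stock [661.7 136.9   4.3] res 0.46
stock [ 651.8 -191.2    5.4] res 0.65
stock [460.2 140.9   7.6] res 0.43
stock [ 451.5 -185.4    4.2] res 0.02
stock pose [ 5.55504e+02 -2.59810e+01 -2.80000e-02] maxres 1.14
yellow [554.  410.7   7.1] res 0.29
yellow [573.5 262.3  12.8] res 0.36
yellow [414.6 387.9  12.2] res 0.22
yellow [434.2 241.8  12.9] res 0.07
yellow pose [4.93986e+02 3.25688e+02 1.39000e-01] maxres 0.58
blue [ 482.4 -254.3    4.8] res 0.24
blue [ 500.4 -399.3   11.1] res 0.05
blue [ 343.5 -271.6    7.5] res 0.22
blue [ 362.2 -418.9    7.9] res 0.14
blue pose [ 4.22134e+02 -3.36271e+02  1.29000e-01] maxres 1.07
motor [615.9  95.4  40.9] res 0.49
amber [612.5  16.3  25.1] res 0.3
clear [ 606.5 -143.8   25.4] res 0.05
batt [612.5 -64.9  58.6] res 0.05
bk hole [551.2  22.   31.4] res 0.01
gr hole [516.6  23.2  30. ] res 0.17
wh hole [480.9  22.   29. ] res 0.22
pinion [615.8  96.5  56.4] res 0.24
black [[566.3, 30.7], [564.2, -77.8], [534.1, 31.3], [531.9, -76.8]] [549.1 -23.1]
green [[533.5, 31.3], [531.4, -76.7], [500.6, 31.9], [498.4, -75.8]] [516.  -22.3]
white [[498.3, 30.5], [496.0, -77.1], [464.7, 31.1], [462.4, -76.2]] [480.4 -22.9]
```

```bash
cat > g.py <<'E'
import sys
from h import *
from scipy.spatial.transform import Rotation as Ro
def show():
    s=r.sense();print("t",round(s["clock"],2),"pos",s["eef_pos"].round(1),"rpy",np.degrees(s["tcp_rot"]).round(1),"F",s["contact_force"].round(1),"op",round(s["opening"],3),"q",s["qpos"].round(2));return s
def go(x,y,z,yaw):
    s=show();R=Ro.from_euler("xyz",s["tcp_rot"]);D=Ro.from_euler("xyz",[-np.pi/2,0,yaw])
    print("turn deg",np.degrees((R.inv()*D).as_rotvec()).round(1),"shift cm, tool now",(R.inv().apply(np.array([x,y,z])-s["eef_pos"])/10).round(2),"after turn",(D.inv().apply(np.array([x,y,z])-s["eef_pos"])/10).round(2))
if __name__=="__main__":
    go(*map(float,sys.argv[1:5]))
E
python3 g.py 480 50 60 -0.028
python3 -m crank '[[0,7,0,0,0,0,-1],[0,7,0,0,0,0,-1],[0,7,0,0,0,0,-1],[0,7,0,0,0,0,-1],[0,7,0,0,0,0,-1],[0,7,0,0,0,0,-1],[0,7,0,0,0,0,-1],[0,7,0,0,0,0,-1],[0,7,0,0,0,0,-1],[0,3.4,0,0,0,0,-1]]' 40
python3 g.py 480 50 60 -0.028; python3 -c "from rig import r;print(r.nose_length)"
```

```text
t 0.1 pos [265.9 565.2 241.6] rpy [-90.    0.1  64.8] F [0.4 0.3 0.1] op 0.997 q [ 1.13  0.35  1.63  0.    1.16 -0.  ]
turn deg [ 0.  66.4 -0.1] shift cm, tool now [-37.47  18.21 -41.3 ] after turn [ 22.84  18.16 -50.9 ]
clock: 0.93
eef_pos: [264.7, 562.5, 237.1]
tcp_rot: [-1.58, 0.004, -0.059]
contact_force: [0.0, -0.0, 0.3]
opening: -0.001
t 0.93 pos [264.7 562.5 237.1] rpy [-90.5   0.2  -3.4] F [ 0.  -0.   0.3] op -0.001 q [ 1.13  0.36  1.64 -0.    1.15  1.19]
turn deg [ 0.5 -1.8 -0.2] shift cm, tool now [ 24.57  18.07 -49.73] after turn [ 22.96  17.71 -50.63]
11.0
```

```bash

python3 -m crank '[[0,-1.8,0,1.7,0.8,-3.7,-1],[0,0,0,1.7,0.8,-3.7,-1],[0,0,0,1.7,0.8,-3.7,-1],[0,0,0,1.7,0.8,-3.7,-1],[0,0,0,1.7,0.8,-3.7,-1],[0,0,0,1.7,0.8,-3.7,-1],[0,0,0,1.7,0.8,-3.7,-1],[0,0,0,1.7,0.8,-3.7,-1],[0,0,0,1.7,0.8,-3.7,-1],[0,0,0,1.7,0.8,-3.7,-1]]'
python3 g.py 480 55 60 -0.028
```

```text
clock: 1.77
eef_pos: [419.4, 188.0, 156.5]
tcp_rot: [-1.575, 0.004, -0.021]
contact_force: [0.7, -0.0, 0.7]
opening: 0.0
t 1.77 pos [419.4 188.  156.5] rpy [-90.3   0.2  -1.2] F [ 0.7 -0.   0.7] op 0.0 q [ 0.42  0.21  2.05 -0.    0.88  0.44]
turn deg [ 0.3  0.4 -0.2] shift cm, tool now [  6.37   9.69 -13.13] after turn [  6.43   9.65 -13.13]
```

```bash

python3 -m crank '[[0,0,0,1.6,1.0,-3.3,-1],[0,0,0,1.6,1.0,-3.3,-1],[0,0,0,1.6,1.5,-3.3,-1],[0,0,0,1.6,2,-3.2,-1],[0,0,0,0,2,0,-1],[0,0,0,0,1.5,0,-1],[0,0,0,0,0,0,-1],[0,0,0,0,0,0,-1],[0,0,0,0,0,0,-1],[0,0,0,0,0,0,-1]]'
python3 g.py 479 53 28 -0.028
python3 -c "
from h import *
s=cams.grab_frame('side');crop('side',195,315,130,250,5,'s1.png',s)
p=r.sense()['eef_pos'];print(proj('side',[p,p+[0,0,-11],p+[0,0,8]]).round(1))"
```

```text
clock: 2.6
eef_pos: [483.7, 40.9, 63.4]
tcp_rot: [-1.576, 0.003, -0.029]
contact_force: [0.7, -0.1, -0.5]
opening: 0.001
t 2.6 pos [483.7  40.9  63.4] rpy [-90.3   0.2  -1.7] F [ 0.7 -0.1 -0.5] op 0.001 q [ 0.08  0.4   2.06 -0.01  0.68  0.12]
turn deg [ 0.3 -0.1 -0.2] shift cm, tool now [-0.5   3.54  1.21] after turn [-0.51  3.54  1.19]
[[224.5 186.7]
 [224.7 189.4]
 [224.3 184.6]]
```

View pics/s1.png

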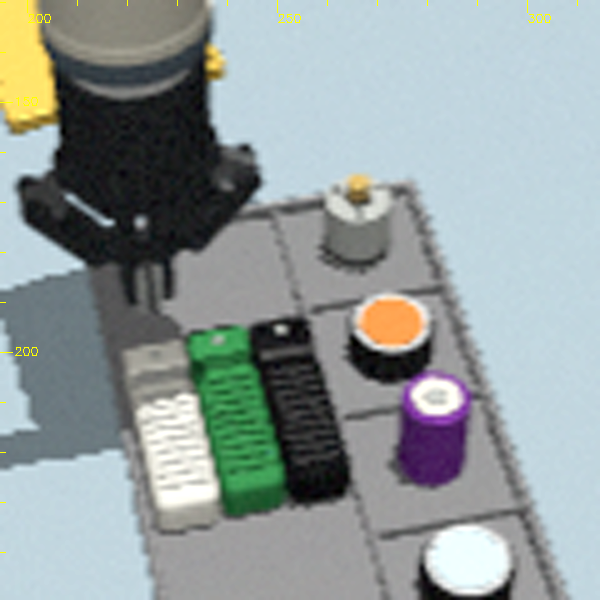

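```bash

python3 -m crank '[[0,0,0,-0.5,0,1.2,-1],[0,0,0,0,1.2,0,-1],[0,0,0,0,1.2,0,-1],[0,0,0,0,1.2,0,-1],[0,0,0,0,0,0,-1],[0,0,0,0,0,0,-1],[0,0,0,0,0,-0.4,-1],[0,0,0,0,0,-0.5,-1],[0,0,0,0,0,-1,-1],[0,0,0,0,0,-1,-1]]'
python3 g.py 479 -48 25 -0.028
```

```text
clock: 3.48
eef_pos: [483.8, 28.3, 35.6]
tcp_rot: [-1.574, -0.013, -0.02]
contact_force: [-0.1, 0.3, -0.7]
opening: 0.0
t 3.48 pos [483.8  28.3  35.6] rpy [-90.2  -0.7  -1.1] F [-0.1  0.3 -0.7] op 0.0 q [ 0.06  0.45  2.09 -0.01  0.6   0.08]
turn deg [0.2 0.5 0.7] shift cm, tool now [-0.34  1.08 -7.63] after turn [-0.26  1.06 -7.64]
```

```bash

python3 -c "
from h import *
s=cams.grab_frame('side');crop('side',195,315,130,250,5,'s2.png',s)
p=r.sense()['eef_pos'];print(p,proj('side',[p+[0,0,-11]]).round(1))"
```

```text
[483.65912294  26.8346518   35.60926555] [[226.3 200. ]]
```

View pics/s2.png

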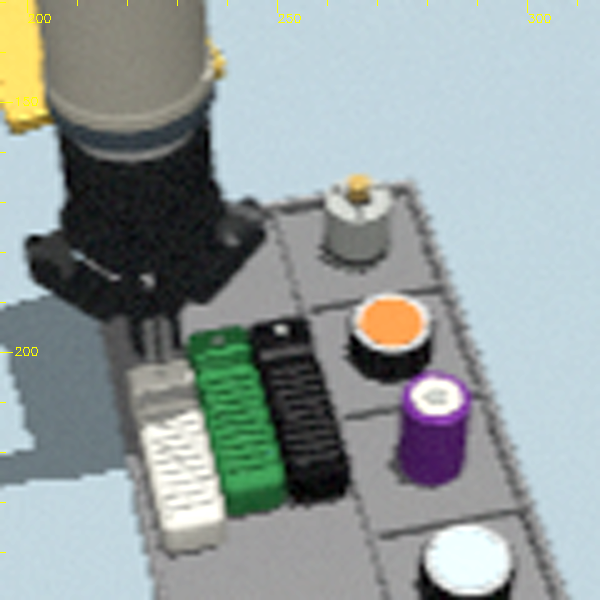

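```bash

python3 -m crank '[[0,0,0,-0.15,0.2,-0.8,-1],[0,0.5,0,-0.1,0.2,-0.8,-1],[0,0,0,-0.1,0.2,-0.8,-1],[0,0,0,-0.1,0.2,-0.8,-1],[0,0,0,0,0.2,-0.8,-1],[0,0,0,0,0.1,-0.8,-1],[0,0,0,0,0.1,-0.8,-1],[0,0,0,0,0.1,-0.8,-1],[0,0,0,0,0,-0.8,-1],[0,0,0,0,0,0,-1]]'
python3 g.py 479 -48 25 -0.028
```

```text
clock: 4.37
eef_pos: [476.5, -55.0, 21.6]
tcp_rot: [-1.574, -0.013, -0.034]
contact_force: [-0.7, -0.6, 0.3]
opening: 0.001
t 4.37 pos [476.5 -55.   21.6] rpy [-90.2  -0.8  -1.9] F [-0.7 -0.6  0.3] op 0.001 q [-0.12  0.47  2.1  -0.    0.56 -0.08]
turn deg [ 0.2 -0.3  0.8] shift cm, tool now [ 0.23 -0.33  0.71] after turn [ 0.23 -0.34  0.71]
```

```bash

python3 -m crank '[[0,0,0,0,0,0.7,-1],[0,0,0,0,-1,0.7,-1],[0,0,0,0,-2,0,-1],[0,0,0,0,-2,0,-1],[0,0,0,0,-2,-3,0.4],[0,0,0,0,-1,-3,0.4],[0,0,0,0,-1,-3,0.4],[0,0,0,0,0,0,0.4],[0,0,0,0,0,0,0.4],[0,0,0,0,0,0,0.4]]'
python3 g.py 479 -130 60 -0.028
python3 -c "
from h import *
s=cams.grab_frame('side');crop('side',195,315,160,280,5,'s3.png',s)
s=cams.grab_frame('top');crop('top',180,340,130,230,5,'t3.png',s)
"
```

```text
clock: 5.2
eef_pos: [473.0, -126.2, 121.2]
tcp_rot: [-1.575, -0.014, -0.028]
contact_force: [0.4, 0.1, 0.1]
opening: 0.699
t 5.2 pos [ 473.  -126.2  121.2] rpy [-90.2  -0.8  -1.6] F [0.4 0.1 0.1] op 0.699 q [-0.26  0.3   2.03 -0.    0.79 -0.23]
turn deg [0.2 0.  0.8] shift cm, tool now [ 0.52  6.13 -0.34] after turn [ 0.61  6.12 -0.36]
```

View pics/s3.png

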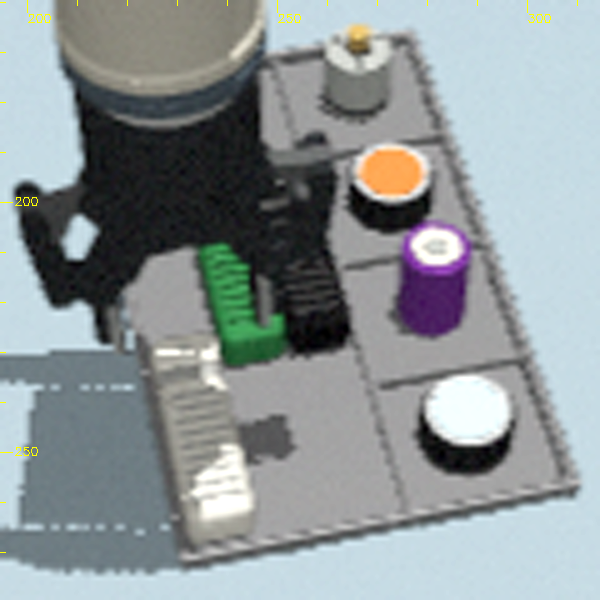

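View pics/t3.png

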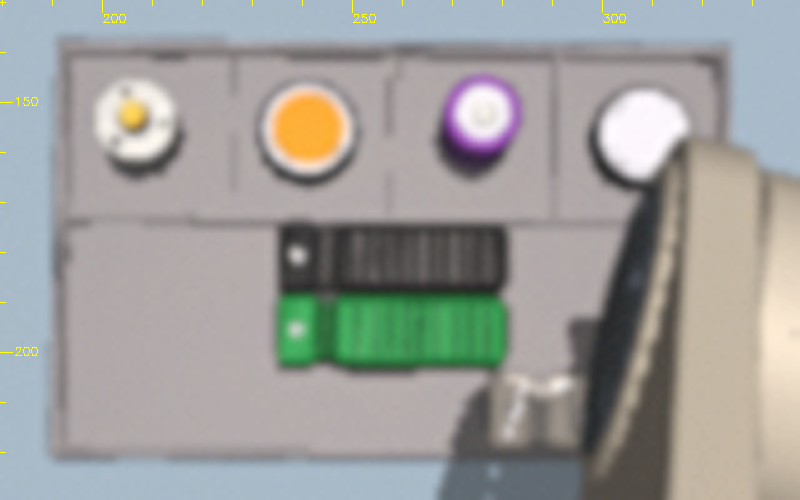

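```bash

python3 -m crank '[[0,0,0.8,0.3,1,0.3,0.4],[0,0,0,0.3,2,0.2,0.4],[0,0,0,0,2,0,0.4],[0,0,0,0,1.5,0,0.4],[0,0,0,0,1,0,0.4],[0,0,0,0,0.3,0,0.4],[0,0,0,0,0,0,0.4],[0,0,0,0,0,0,0.4],[0,0,0,0,0,0,0.4],[0,0,0,0,0,0,0.4]]'
python3 g.py 477 -122 24 -0.028
python3 -c "
from h import *
s=cams.grab_frame('side');crop('side',195,315,170,290,5,'s4.png',s)
"
```

```text
clock: 6.13
eef_pos: [478.8, -113.3, 34.7]
tcp_rot: [-1.573, 0.011, -0.02]
contact_force: [-0.3, 0.6, -0.0]
opening: 0.702
t 6.13 pos [ 478.8 -113.3   34.7] rpy [-90.1   0.6  -1.1] F [-0.3  0.6 -0. ] op 0.702 q [-0.23  0.46  2.05 -0.01  0.63 -0.21]
turn deg [ 0.1  0.5 -0.6] shift cm, tool now [-0.15  1.07 -0.87] after turn [-0.15  1.07 -0.88]
```

View pics/s4.png

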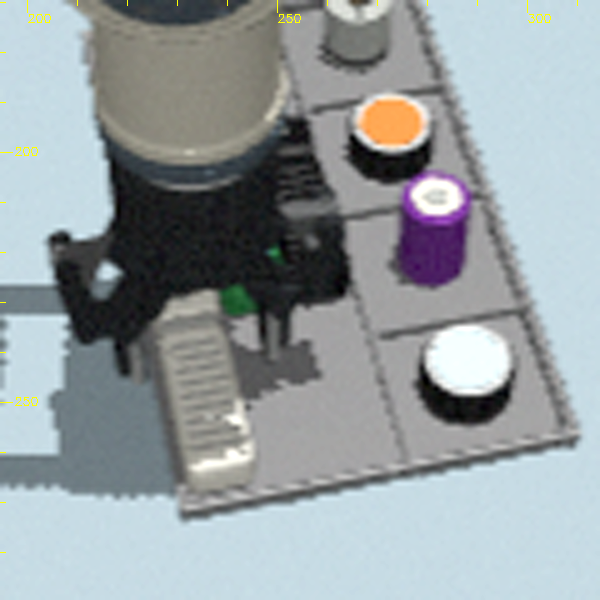

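```bash

python3 -m crank '[[0,0.5,-0.6,-0.15,0.4,-0.5,0.4],[0,0,0,0,0.5,-0.4,0.4],[0,0,0,0,0.2,0,0.4],[0,0,0,0,0,0,0.4],[0,0,0,0,0,0,-0.1],[0,0,0,0,0,0,-1],[0,0,0,0,0,0,-1],[0,0,0,0,0,0,-1],[0,0,0,0,0,0,-1],[0,0,0,0,0,0,-1]]' 50
python3 g.py 477 -122 24 -0.028
python3 -c "
from h import *
s=cams.grab_frame('side');crop('side',195,315,170,290,5,'s5.png',s)
"
```

```text
clock: 7.02
eef_pos: [478.1, -124.3, 24.7]
tcp_rot: [-1.574, -0.005, -0.031]
contact_force: [0.4, -1.0, -1.0]
opening: 0.391
t 7.02 pos [ 478.1 -124.3   24.7] rpy [-90.2  -0.3  -1.8] F [ 0.4 -1.  -1. ] op 0.391 q [-0.26  0.48  2.06 -0.    0.59 -0.22]
turn deg [ 0.2 -0.1  0.3] shift cm, tool now [-0.12  0.07  0.23] after turn [-0.12  0.07  0.23]
```

View pics/s5.png

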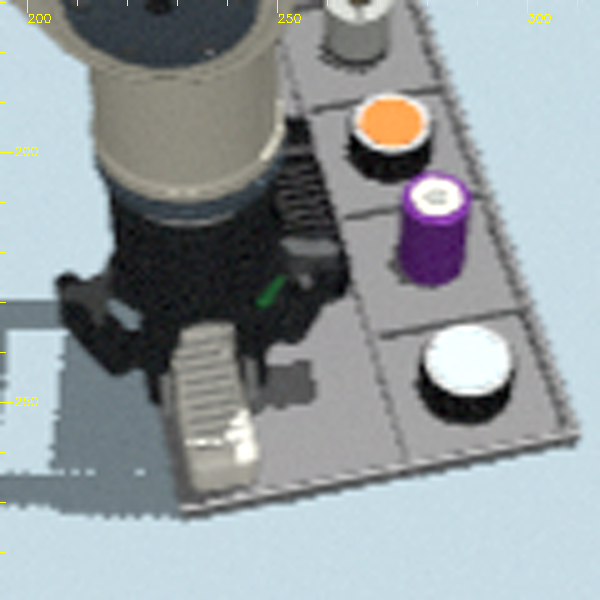

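```bash

python3 -m crank '[[0,0,0,0,-0.5,0,-1],[0,0,0,0,-1,0,-1],[0,0,0,0,-2,0,-1],[0,0,0,0,-2,0,-1],[0,0,0,0,-2,-1,-1],[0,0,0,0,-1,-1,-1],[0,0,0,-0.8,0,-2,-1],[0,0,0,-1,0,-2.5,-1],[0,0,0,-1.3,0,-3,-1],[0,0,0,-1.3,0,-3,-1]]' 50
python3 g.py 387.4 -341 60 0.129
```

```text
clock: 7.9
eef_pos: [430.9, -247.4, 121.1]
tcp_rot: [-1.575, -0.008, -0.022]
contact_force: [0.3, 0.2, -1.3]
opening: 0.385
t 7.9 pos [ 430.9 -247.4  121.1] rpy [-90.2  -0.4  -1.3] F [ 0.3  0.2 -1.3] op 0.385 q [-0.52  0.31  2.01  0.    0.81 -0.5 ]
turn deg [ 0.3 -8.7  0.4] shift cm, tool now [-4.19  6.11 -9.43] after turn [-5.52  6.11 -8.72]
```

```bash

python3 -m crank '[[0,-3,0,-1.2,0,-2.8,-1],[0,-3,0,-1.2,1,-2.4,-1],[0,-2.7,0,-1,1,-1.7,-1],[0,0,0,-0.5,1,-1,-1],[0,0,0,-0.3,1,0,-1],[0,0,0,0,1,0,-1],[0,0,0,0,0.5,0,-1],[0,0,0,0,0,0,-1],[0,0,0,0,0,0,-1],[0,0,0,0,0,0,-1]]' 50
python3 g.py 387.4 -341 30 0.129
python3 -c "
from h import *
s=cams.grab_frame('side');crop('side',165,305,264,384,5,'s6.png',s)
s=cams.grab_frame('top');crop('top',335,455,180,280,5,'t6.png',s)
"
```

```text
clock: 8.73
eef_pos: [389.5, -335.5, 70.4]
tcp_rot: [-1.581, -0.012, 0.133]
contact_force: [-0.6, 0.1, -1.2]
opening: 0.388
t 8.73 pos [ 389.5 -335.5   70.4] rpy [-90.6  -0.7   7.6] F [-0.6  0.1 -1.2] op 0.388 q [-0.72  0.42  2.01  0.    0.7  -0.85]
turn deg [0.6 0.2 0.7] shift cm, tool now [-0.33  4.04 -0.48] after turn [-0.28  4.04 -0.52]
```

View pics/s6.png

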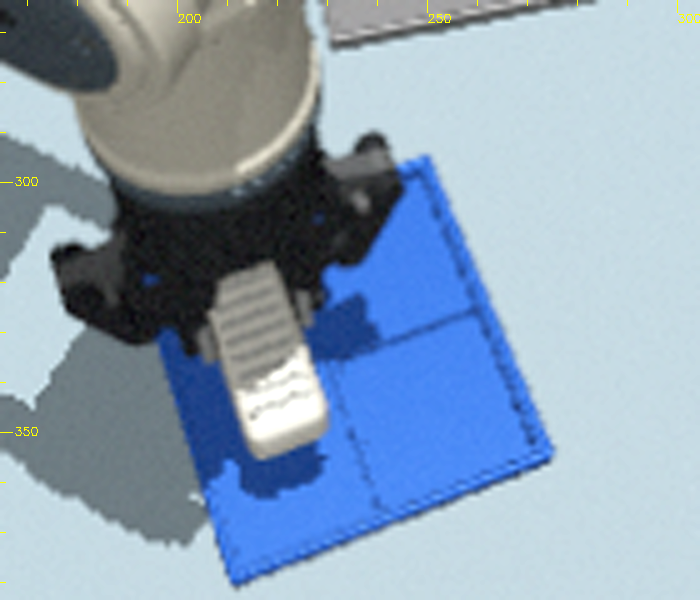

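View pics/t6.png

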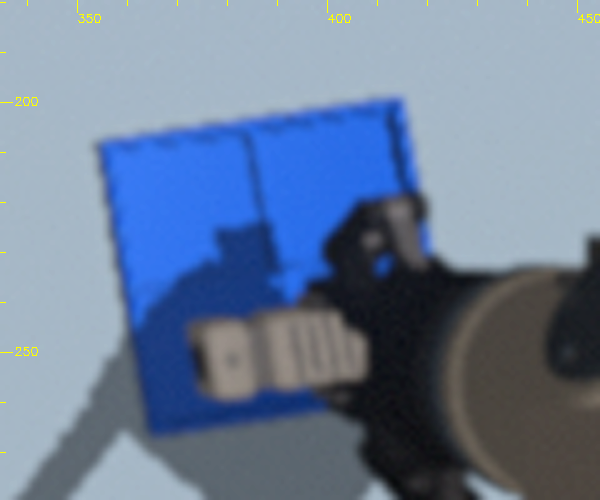

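```bash

python3 -c "
from h import *
print(atz('side',[221.5,353],70),atz('top',[373.3,250.5],70))"
```

```text
[ 392.03695444 -392.01776757] [ 385.10044616 -273.39267157]
```

```bash

python3 -m crank '[[0.6,0,0.7,-0.2,0.8,-0.4,-1],[0,0,0,-0.1,1,-0.4,-1],[0,0,0,0,1,0,-1],[0,0,0,0,0.5,0,-1],[0,0,0,0,0.3,0,-1],[0,0,0,0,0,0,-1],[0,0,0,0,0,0,-1],[0,0,0,0,0,0,-1],[0,0,0,0,0,0,-1],[0,0,0,0,0,0,-1]]' 50
python3 g.py 387.4 -341 24.5 0.129

```

```text
clock: 9.67
eef_pos: [388.3, -344.9, 30.8]
tcp_rot: [-1.57, 0.001, 0.134]
contact_force: [0.2, -0.3, -1.3]
opening: 0.389
t 9.67 pos [ 388.3 -344.9   30.8] rpy [-90.    0.1   7.7] F [ 0.2 -0.3 -1.3] op 0.389 q [-0.73  0.5   2.   -0.    0.64 -0.86]
turn deg [-0.   0.3 -0.1] shift cm, tool now [-0.04  0.63  0.4 ] after turn [-0.04  0.63  0.4 ]
```

```bash

python3 -m crank '[[0,0,0,0,0.2,0.1,-1],[0,0,0,0,0.2,0,-1],[0,0,0,0,0.1,0,-1],[0,0,0,0,0.1,0,-1],[0,0,0,0,0,0,-1],[0,0,0,0,0,0,-1],[0,0,0,0,0,0,-1],[0,0,0,0,0,0,-1],[0,0,0,0,0,0,-1],[0,0,0,0,0,0,-1]]' 50
python3 g.py 387.4 -341 24.5 0.129
python3 -c "
from h import *
s=cams.grab_frame('side');crop('side',165,305,264,384,5,'s7.png',s)
"
```

```text
clock: 10.5
eef_pos: [388.8, -344.1, 25.2]
tcp_rot: [-1.572, -0.0, 0.134]
contact_force: [-0.5, -0.4, -1.6]
opening: 0.387
t 10.5 pos [ 388.8 -344.1   25.2] rpy [-90.   -0.    7.7] F [-0.5 -0.4 -1.6] op 0.387 q [-0.73  0.51  2.01 -0.    0.63 -0.86]
turn deg [0.  0.3 0. ] shift cm, tool now [-0.09  0.07  0.33] after turn [-0.09  0.07  0.33]
```

View pics/s7.png

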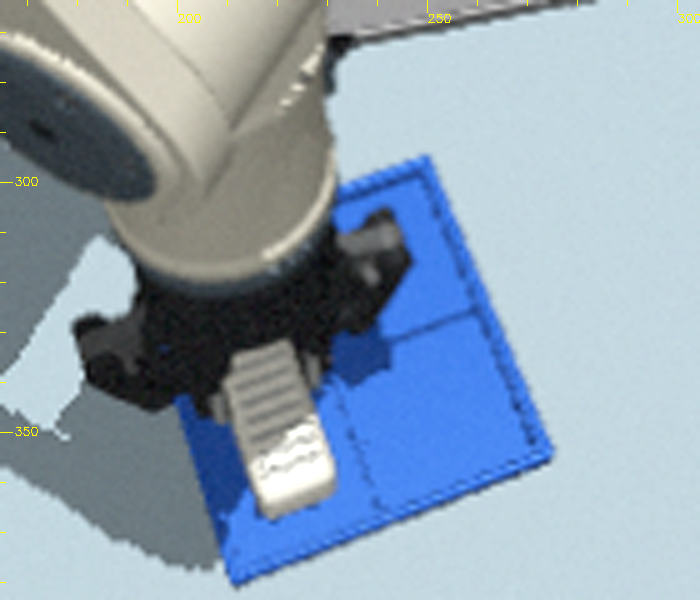

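```bash

python3 -m crank '[[0,0,0,0,0.05,0,-1],[0,0,0,0,0.05,0,-1],[0,0,0,0,0.05,0,-1],[0,0,0,0,0,0,-1],[0,0,0,0,0,0,-1],[0,0,0,0,0,0,-1],[0,0,0,0,0,0,-1],[0,0,0,0,0,0,-1],[0,0,0,0,0,0,-1],[0,0,0,0,0,0,-1]]' 50
python3 g.py 387.4 -341 24.5 0.129

```

```text
clock: 11.38
eef_pos: [388.9, -344.2, 24.7]
tcp_rot: [-1.572, -0.0, 0.134]
contact_force: [-0.8, 0.7, 0.7]
opening: 0.381
t 11.38 pos [ 388.9 -344.2   24.7] rpy [-90.1  -0.    7.7] F [-0.8  0.7  0.7] op 0.381 q [-0.73  0.51  2.01 -0.    0.63 -0.86]
turn deg [0.1 0.3 0. ] shift cm, tool now [-0.11  0.02  0.34] after turn [-0.11  0.02  0.34]
```

```bash

python3 -m crank '[[0,0,0,0,0.03,0,-0.15],[0,0,0,0,0,0,-0.1],[0,0,0,0,0,0,0.1],[0,0,0,0,-0.5,0,0.1],[0,0,0,0,-1,0,0.2],[0,0,0,0,-2,0,0.4],[0,0,0,0,-2,0,0.4],[0,0,0,0,-2,0,0.4],[0,0,0,1,-1,1,0.4],[0,0,0,1.5,-1,2,0.4]]' 50
python3 g.py 606.5 -145 60 -0.028
python3 -c "
from h import *
s=cams.grab_frame('side');crop('side',165,305,264,384,5,'s8.png',s)
s=cams.grab_frame('top');crop('top',335,455,180,280,5,'t8.png',s)
"
```

```text
clock: 12.22
eef_pos: [408.1, -312.3, 125.7]
tcp_rot: [-1.571, 0.001, 0.131]
contact_force: [-0.6, -0.4, 0.2]
opening: 0.702
t 12.22 pos [ 408.1 -312.3  125.7] rpy [-90.    0.1   7.5] F [-0.6 -0.4  0.2] op 0.702 q [-0.66  0.33  1.97 -0.    0.84 -0.79]
turn deg [ 0.   9.1 -0.1] shift cm, tool now [21.86  6.54 14.  ] after turn [19.37  6.57 17.28]
```

View pics/s8.png

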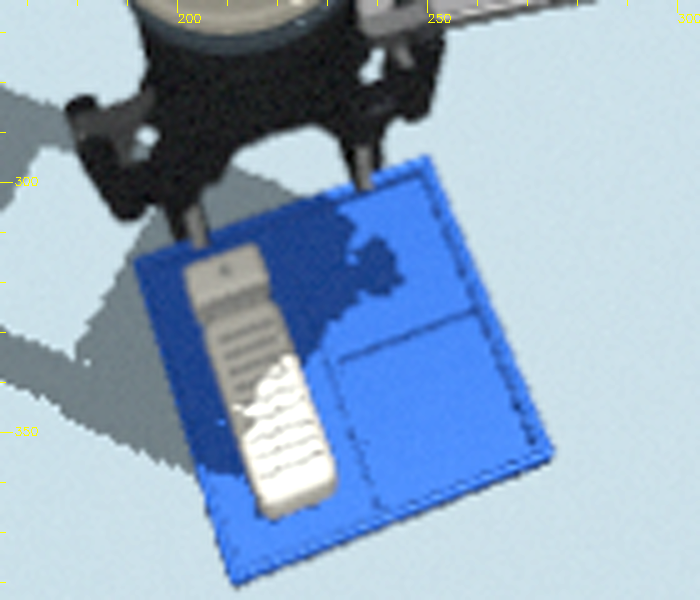

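View pics/t8.png

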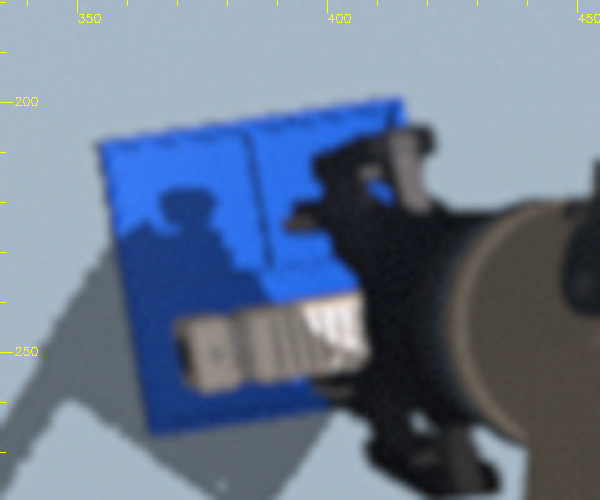

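```bash

python3 -m crank '[[0,0,0,2.8,0,1.8,0.76],[0,0,0,2.8,0,1.8,0.76],[0,0,0,2.8,0,1.8,0.76],[0,0,0,2.8,0,1.8,0.76],[0,0,0,2.8,0,1.8,0.76],[0,0,0,2.8,0.5,1.8,0.76],[0,0,0,2.5,1,1.6,0.76],[0,0,0,1.5,1,1,0.76],[0,0,0,0.5,1,0.4,0.76],[0,0,0,0,0.5,0,0.76]]' 50
python3 g.py 606.5 -145 22 0.13

```

```text
clock: 13.15
eef_pos: [611.2, -140.8, 91.4]
tcp_rot: [-1.577, -0.007, 0.135]
contact_force: [-1.1, 0.2, 0.6]
opening: 0.881
t 13.15 pos [ 611.2 -140.8   91.4] rpy [-90.4  -0.4   7.7] F [-1.1  0.2  0.6] op 0.881 q [-0.23  0.52  1.75 -0.    0.86 -0.36]
turn deg [0.4 0.3 0.4] shift cm, tool now [-0.58  6.94 -0.31] after turn [-0.52  6.94 -0.36]
```

```bash

python3 -m crank '[[0.4,0,0.4,-0.3,0.8,-0.3,0.76],[0,0,0,-0.3,1.5,-0.1,0.76],[0,0,0,0,1.5,0,0.76],[0,0,0,0,1,0,0.76],[0,0,0,0,1,0,0.76],[0,0,0,0,0.4,0,0.76],[0,0,0,0,0,0,0.76],[0,0,0,0,0,0,0.76],[0,0,0,0,0,0,0.76],[0,0,0,0,0,0,0.76]]' 50
python3 g.py 606.5 -145 22 0.13
python3 -c "
from h import *
s=cams.grab_frame('side');crop('side',205,325,170,290,5,'s9.png',s)
s=cams.grab_frame('top');crop('top',230,340,120,220,5,'t9.png',s)
"
```

```text
clock: 13.98
eef_pos: [597.8, -153.3, 25.1]
tcp_rot: [-1.568, 0.007, 0.13]
contact_force: [-0.3, 0.3, -0.3]
opening: 0.883
t 13.98 pos [ 597.8 -153.3   25.1] rpy [-89.8   0.4   7.5] F [-0.3  0.3 -0.3] op 0.883 q [-0.25  0.61  1.78  0.    0.76 -0.38]
turn deg [-0.2  0.  -0.4] shift cm, tool now [0.97 0.31 0.71] after turn [0.97 0.31 0.71]
```

View pics/s9.png

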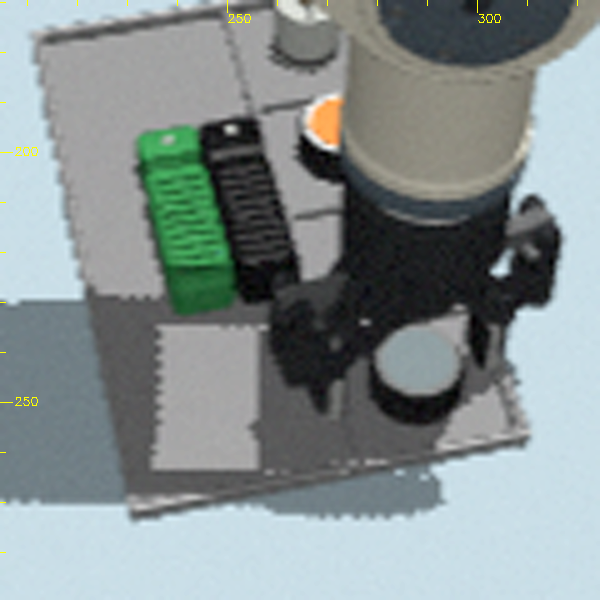

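```bash

python3 -m crank '[[0,0,0,0.5,0,0.4,0.76],[0,0,0,0.45,0.1,0.3,0.76],[0,0,0,0,0.1,0,0.76],[0,0,0,0,0.1,0,0.76],[0,0,0,0,0,0,0.76],[0,0,0,0,0,0,0.76],[0,0,0,0,0,0,0.76],[0,0,0,0,0,0,0.76],[0,0,0,0,0,0,0.76],[0,0,0,0,0,0,0.76]]' 50
python3 g.py 606.5 -145 22 0.13

```

```text
clock: 14.92
eef_pos: [608.6, -143.5, 23.1]
tcp_rot: [-1.569, 0.005, 0.132]
contact_force: [0.5, -0.1, 0.6]
opening: 0.877
t 14.92 pos [ 608.6 -143.5   23.1] rpy [-89.9   0.3   7.5] F [ 0.5 -0.1  0.6] op 0.877 q [-0.23  0.62  1.76  0.    0.76 -0.37]
turn deg [-0.1  0.1 -0.3] shift cm, tool now [-0.23  0.11 -0.12] after turn [-0.23  0.11 -0.12]
```

```bash

python3 -m crank '[[0,0,0,-0.15,0.05,-0.05,0.76],[0,0,0,0,0,0,0.5],[0,0,0,0,0,0,0.4],[0,0,0,0,0,0,0.3],[0,0,0,0,0,0,0.2],[0,0,0,0,0,0,-1],[0,0,0,0,0,0,-1],[0,0,0,0,0,0,-1],[0,0,0,0,0,0,-1],[0,0,0,0,0,0,-1]]' 40
python3 g.py 606.5 -145 22 0.13
python3 -c "
from h import *
s=cams.grab_frame('side');crop('side',205,325,170,290,5,'s10.png',s)
"
```

```text
clock: 15.75
eef_pos: [606.9, -144.5, 22.9]
tcp_rot: [-1.569, 0.005, 0.131]
contact_force: [0.1, -0.8, 1.6]
opening: 0.541
t 15.75 pos [ 606.9 -144.5   22.9] rpy [-89.9   0.3   7.5] F [ 0.1 -0.8  1.6] op 0.541 q [-0.24  0.62  1.77  0.    0.76 -0.37]
turn deg [-0.1  0.1 -0.3] shift cm, tool now [-0.04  0.09 -0.04] after turn [-0.04  0.09 -0.04]
```

View pics/s10.png

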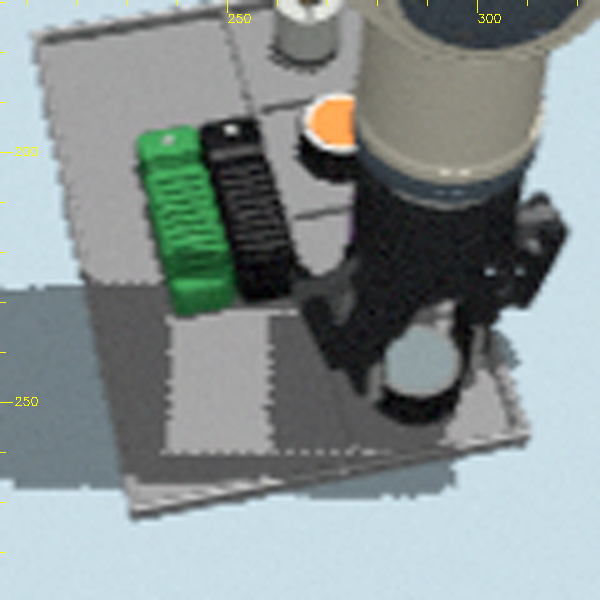

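```bash

python3 -m crank '[[0,0,0,0,-0.5,0,-1],[0,0,0,0,-1,0,-1],[0,0,0,0,-2,0,-1],[0,0,0,0,-2,0,-1],[0,0,0,-0.8,-1.5,-0.8,-1],[0,0,0,-1.5,-0.5,-1.8,-1],[0,0,0,-2,0,-2.5,-1],[0,0,0,-2,0,-2.7,-1],[0,0,0,-2,0,-2.7,-1],[0,0,0,-2,0,-2.7,-1]]' 50
python3 g.py 460 -366.6 60 0.129
```

```text
clock: 16.63
eef_pos: [524.4, -288.9, 109.2]
tcp_rot: [-1.571, -0.001, 0.14]
contact_force: [0.8, -0.2, -0.3]
opening: 0.542
t 16.63 pos [ 524.4 -288.9  109.2] rpy [-90.  -0.   8.] F [ 0.8 -0.2 -0.3] op 0.542 q [-0.51  0.47  1.8   0.    0.88 -0.65]
turn deg [0.  0.6 0. ] shift cm, tool now [-7.46  4.92 -6.79] after turn [-7.38  4.92 -6.87]
```

```bash

python3 -m crank '[[0,0.5,0,-2,0,-1.8,-1],[0,0,0,-1.7,0.5,-1.6,-1],[0,0,0,-1.2,0.5,-1.1,-1],[0,0,0,-0.7,0.6,-0.6,-1],[0,0,0,-0.3,0.6,-0.2,-1],[0,0,0,0,0.6,0,-1],[0,0,0,0,0.6,0,-1],[0,0,0,0,0,0,-1],[0,0,0,0,0,0,-1],[0,0,0,0,0,0,-1]]' 50
python3 g.py 460 -366.6 23 0.129
python3 -c "
from h import *
s=cams.grab_frame('side');crop('side',165,305,264,384,5,'s11.png',s)
"
```

```text
clock: 17.47
eef_pos: [470.4, -356.2, 78.6]
tcp_rot: [-1.575, -0.005, 0.127]
contact_force: [-0.1, 0.2, -0.5]
opening: 0.54
t 17.47 pos [ 470.4 -356.2   78.6] rpy [-90.2  -0.3   7.3] F [-0.1  0.2 -0.5] op 0.54 q [-0.65  0.5   1.84  0.    0.8  -0.78]
turn deg [ 0.2 -0.1  0.3] shift cm, tool now [-1.19  5.56 -0.88] after turn [-1.16  5.56 -0.9 ]
```

View pics/s11.png

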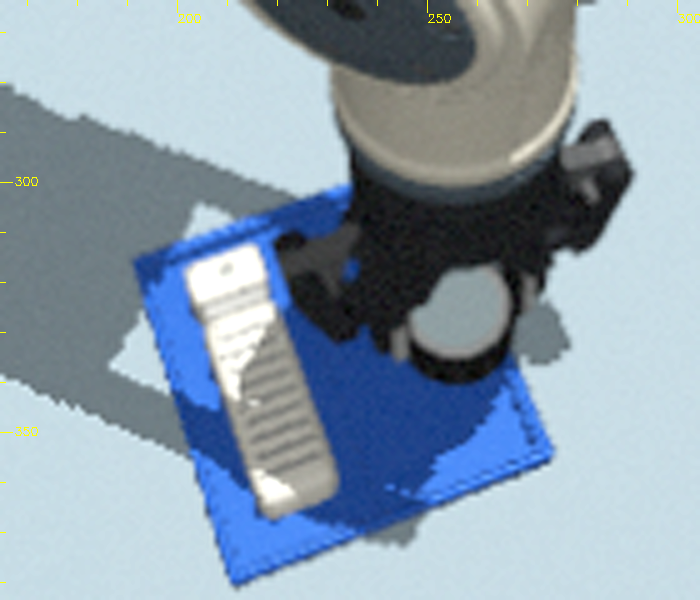

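```bash

python3 -m crank '[[0,0,0,-0.5,0.5,-0.4,-1],[0,0,0,-0.5,1,-0.4,-1],[0,0,0,0,1,0,-1],[0,0,0,0,1,0,-1],[0,0,0,0,0.6,0,-1],[0,0,0,0,0.2,0,-1],[0,0,0,0,0,0,-1],[0,0,0,0,0,0,-1],[0,0,0,0,0,0,-1],[0,0,0,0,0,0,-1]]' 50
python3 g.py 460 -366.6 23 0.129
python3 -c "
from h import *
s=cams.grab_frame('side');crop('side',165,305,264,384,5,'s12.png',s)
"
```

```text
clock: 18.35
eef_pos: [461.3, -365.7, 30.4]
tcp_rot: [-1.574, -0.004, 0.129]
contact_force: [-0.8, 0.4, -0.1]
opening: 0.537
t 18.35 pos [ 461.3 -365.7   30.4] rpy [-90.2  -0.2   7.4] F [-0.8  0.4 -0.1] op 0.537 q [-0.67  0.57  1.86  0.    0.71 -0.8 ]
turn deg [ 0.2 -0.   0.2] shift cm, tool now [-0.15  0.74 -0.07] after turn [-0.14  0.74 -0.08]
```

View pics/s12.png

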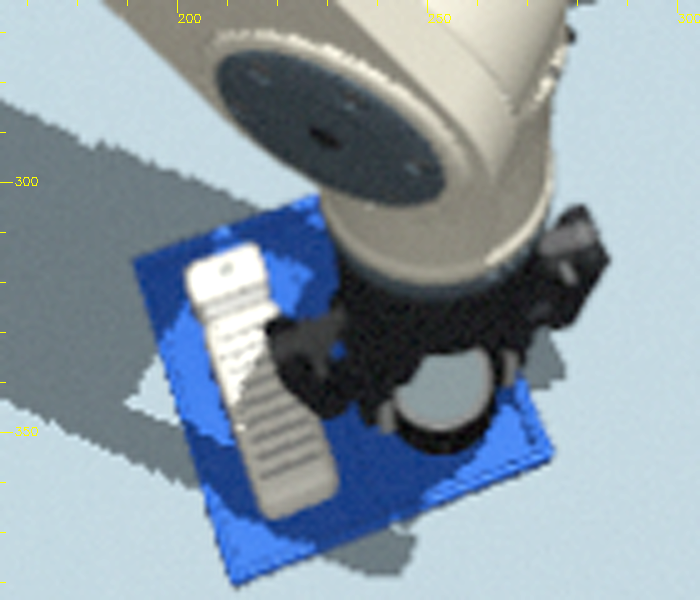

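```bash

python3 -m crank '[[0,0,0,-0.05,0.2,0,-1],[0,0,0,0,0.2,0,-1],[0,0,0,0,0.2,0,-1],[0,0,0,0,0.1,0,-1],[0,0,0,0,0,0,-1],[0,0,0,0,0,0,-1],[0,0,0,0,0,0,-1],[0,0,0,0,0,0,-1],[0,0,0,0,0,0,-1],[0,0,0,0,0,0,-1]]' 50
python3 g.py 460 -366.6 23 0.129
```

```text
clock: 19.23
eef_pos: [461.7, -366.3, 24.0]
tcp_rot: [-1.576, -0.006, 0.129]
contact_force: [-0.5, 0.4, -0.4]
opening: 0.54
t 19.23 pos [ 461.7 -366.3   24. ] rpy [-90.3  -0.3   7.4] F [-0.5  0.4 -0.4] op 0.54 q [-0.67  0.58  1.86  0.    0.7  -0.8 ]
turn deg [0.3 0.  0.3] shift cm, tool now [-0.17  0.1  -0.01] after turn [-0.17  0.1  -0.01]
```

```bash

python3 -m crank '[[0,0,0,0,0.05,0,-1],[0,0,0,0,0.05,0,-1],[0,0,0,0,0.05,0,-1],[0,0,0,0,0.02,0,-1],[0,0,0,0,0,0,-1],[0,0,0,0,0,0,-1],[0,0,0,0,0,0,-1],[0,0,0,0,0,0,-1],[0,0,0,0,0,0,-1],[0,0,0,0,0,0,-1]]' 50
python3 g.py 460 -366.6 23 0.129
```

```text
clock: 20.07
eef_pos: [461.8, -366.5, 23.3]
tcp_rot: [-1.577, -0.006, 0.129]
contact_force: [0.0, 0.4, 1.7]
opening: 0.54
t 20.07 pos [ 461.8 -366.5   23.3] rpy [-90.3  -0.4   7.4] F [0.  0.4 1.7] op 0.54 q [-0.67  0.58  1.86  0.    0.7  -0.8 ]
turn deg [0.3 0.  0.4] shift cm, tool now [-0.18  0.02  0.01] after turn [-0.18  0.03  0.01]
```

```bash

python3 -m crank '[[0,0,0,0,0,0,0.15],[0,0,0,0,0,0,0.25],[0,0,0,0,0,0,0.32],[0,0,0,0,-0.3,0,0.32],[0,0,0,0,-1,0,0.32],[0,0,0,0,-2,0,0.4],[0,0,0,0,-2,0,0.4],[0,0,0,0.7,-2.5,1,0.4],[0,0,0,1,-2.5,1.5,0.4],[0,0,0,1.5,-1,2,0.4]]' 50
python3 g.py 611.5 -66 120 0.13
python3 -c "
from h import *
s=cams.grab_frame('side');crop('side',165,305,264,384,5,'s13.png',s)
s=cams.grab_frame('top');crop('top',335,455,180,280,5,'t13.png',s)
"
```

```text
clock: 20.9
eef_pos: [484.5, -317.9, 141.0]
tcp_rot: [-1.573, -0.002, 0.125]
contact_force: [0.9, -0.4, 0.7]
opening: 0.704
t 20.9 pos [ 484.5 -317.9  141. ] rpy [-90.2  -0.1   7.2] F [ 0.9 -0.4  0.7] op 0.704 q [-0.58  0.4   1.82 -0.    0.92 -0.71]
turn deg [ 0.2 -0.3  0.1] shift cm, tool now [15.74  2.07 23.42] after turn [15.86  2.1  23.33]
```

View pics/s13.png

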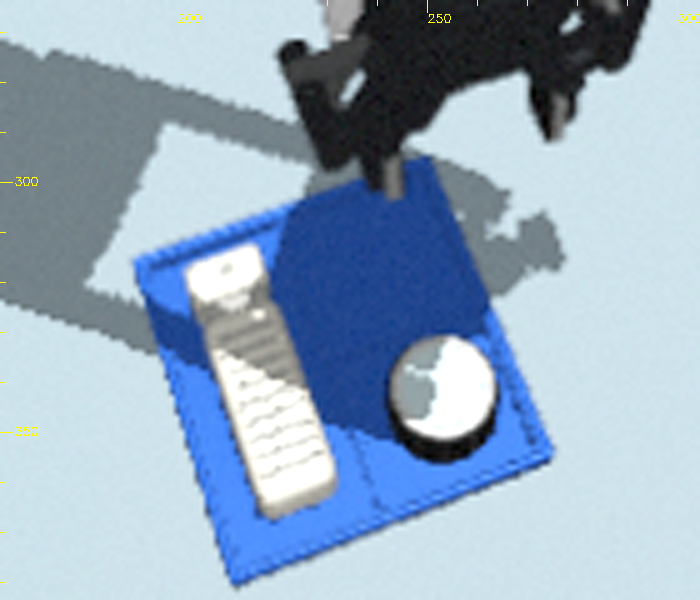

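View pics/t13.png

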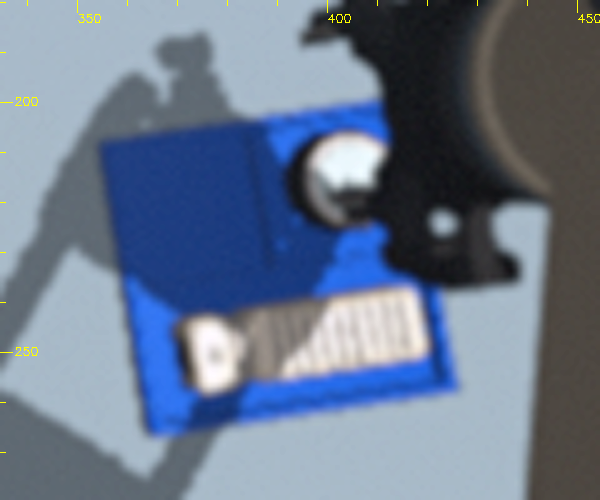

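```bash

python3 -c "
from h import *
p,e=tri([403.8,214.9],[253.3,340.8]);print(p,e)
c,s=np.cos(.129),np.sin(.129);d=p[:2]-[422.1,-336.3];print('local',d@[c,s],d@[-s,c])"
python3 -m crank '[[0,0,0,2,0,3,0.4],[0,0,0,2,0,3,0.4],[0,0,0,2,0,3,0.4],[0,0,0,2,0,3,0.4],[0,0,0,2,0,3,0.4],[0,0,0,2,0,3,0.4],[0,0,0,1.5,0,2,0.4],[0,0,0,1,0.3,1.3,0.4],[0,0,0,0.3,0.3,0.4,0.4],[0,0,0,0,0,0,0.4]]' 50
python3 g.py 611.5 -66 50 0.13
```

```text
[ 462.56756467 -365.82854155   21.67307621] 0.2809966154878225
local 36.33269508695315 -34.48903918010559
clock: 21.83
eef_pos: [608.3, -75.2, 136.4]
tcp_rot: [-1.577, -0.005, 0.128]
contact_force: [-0.8, -0.4, -0.1]
opening: 0.7
t 21.83 pos [608.3 -75.2 136.4] rpy [-90.4  -0.3   7.3] F [-0.8 -0.4 -0.1] op 0.7 q [-0.12  0.45  1.75 -0.01  0.94 -0.25]
turn deg [ 0.4 -0.1  0.3] shift cm, tool now [0.39 8.63 0.93] after turn [0.44 8.64 0.87]
```

```bash

python3 -m crank '[[0.4,0,0.3,0.2,0.5,0.4,0.3],[0,0,0,0.2,1,0.4,0.3],[0,0,0,0,1,0,0.3],[0,0,0,0,1,0,0.3],[0,0,0,0,0.5,0,0.3],[0,0,0,0,0,0,0.3],[0,0,0,0,0,0,0.3],[0,0,0,0,0,0,0.3],[0,0,0,0,0,0,0.3],[0,0,0,0,0,0,0.3]]' 50
python3 g.py 612 -66 42 0.13
python3 -c "
from h import *
s=cams.grab_frame('side');crop('side',205,325,150,270,5,'s14.png',s)
"
```

```text
clock: 22.67
eef_pos: [607.6, -72.2, 90.4]
tcp_rot: [-1.57, 0.006, 0.123]
contact_force: [0.5, 0.1, -0.2]
opening: 0.651
t 22.67 pos [607.6 -72.2  90.4] rpy [-89.9   0.3   7. ] F [ 0.5  0.1 -0.2] op 0.651 q [-0.12  0.51  1.77 -0.    0.86 -0.24]
turn deg [-0.1 -0.4 -0.3] shift cm, tool now [0.54 4.84 0.55] after turn [0.52 4.84 0.55]
```

View pics/s14.png

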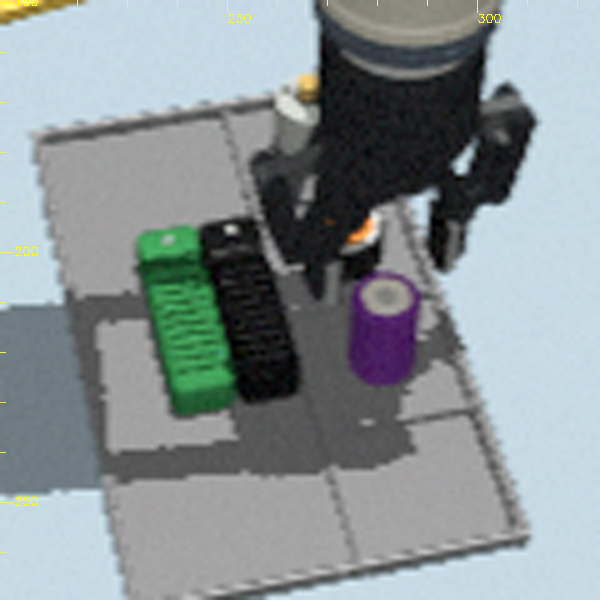

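```bash

python3 -m crank '[[0,0,0,0.25,0,0.25,0.3],[0,0,0,0.3,0,0.3,0.3],[0,0,0,0,0,0,0.3],[0,0,0,0,0.5,0,0.3],[0,0,0,0,1,0,0.3],[0,0,0,0,1,0,0.3],[0,0,0,0,1,0,0.3],[0,0,0,0,0.5,0,0.3],[0,0,0,0,0,0,0.3],[0,0,0,0,0,0,0.3]]' 50
python3 g.py 612 -66 42 0.13
python3 -c "
from h import *
s=cams.grab_frame('side');crop('side',205,325,150,270,5,'s15.png',s)
"
```

```text
clock: 23.55
eef_pos: [612.8, -64.8, 46.0]
tcp_rot: [-1.57, 0.005, 0.124]
contact_force: [-0.3, 0.3, 1.2]
opening: 0.65
t 23.55 pos [612.8 -64.8  46. ] rpy [-89.9   0.3   7.1] F [-0.3  0.3  1.2] op 0.65 q [-0.11  0.58  1.78 -0.    0.79 -0.23]
turn deg [-0.1 -0.4 -0.3] shift cm, tool now [-0.09  0.4  -0.11] after turn [-0.09  0.4  -0.11]
```

View pics/s15.png

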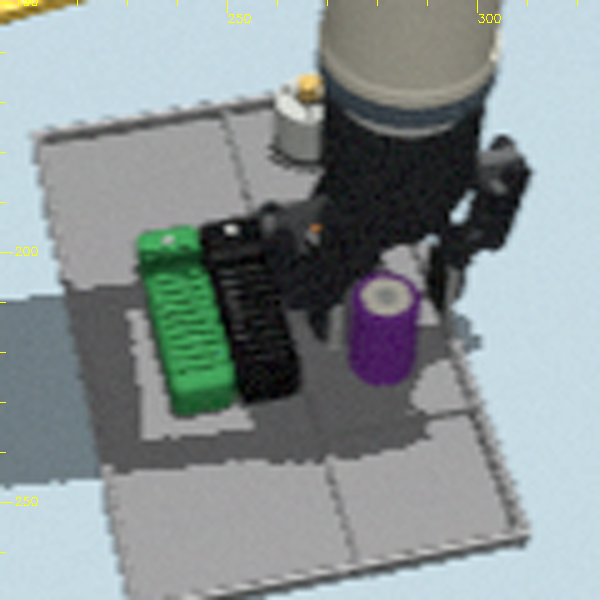

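```bash

python3 -m crank '[[0,0,0,-0.05,0.15,-0.05,0.3],[0,0,0,0,0.1,0,0.2],[0,0,0,0,0,0,0.1],[0,0,0,0,0,0,0],[0,0,0,0,0,0,-0.1],[0,0,0,0,0,0,-1],[0,0,0,0,0,0,-1],[0,0,0,0,0,0,-1],[0,0,0,0,0,0,-1],[0,0,0,0,0,0,-1]]' 50
python3 g.py 612 -66 42 0.13
python3 -c "
from h import *
s=cams.grab_frame('side');crop('side',205,325,150,270,5,'s16.png',s)
"
```

```text
clock: 24.43
eef_pos: [613.2, -65.7, 44.9]
tcp_rot: [-1.57, 0.003, 0.123]
contact_force: [-0.0, 0.3, -1.2]
opening: 0.404
t 24.43 pos [613.2 -65.7  44.9] rpy [-90.    0.2   7.1] F [-0.   0.3 -1.2] op 0.404 q [-0.11  0.58  1.78 -0.    0.78 -0.23]
turn deg [-0.  -0.4 -0.2] shift cm, tool now [-0.12  0.29 -0.01] after turn [-0.12  0.29 -0.01]
```

View pics/s16.png

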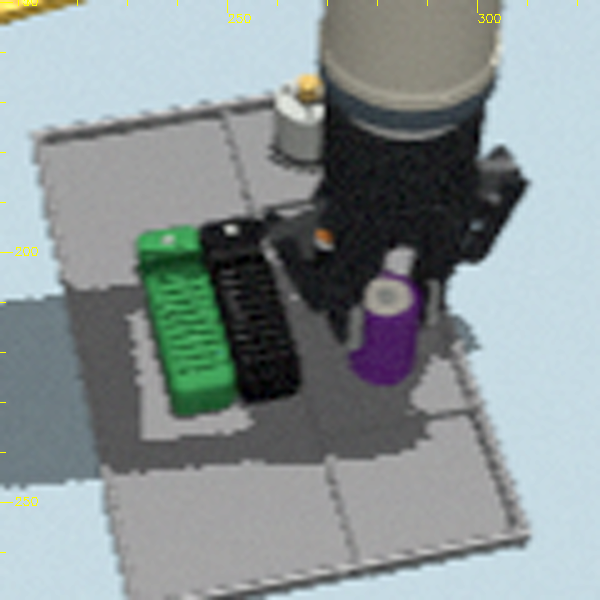

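```bash

python3 -m crank '[[0,0,0,0,-0.5,0,-1],[0,0,0,0,-1,0,-1],[0,0,0,0,-2,0,-1],[0,0,0,0,-2,0,-1],[0,0,0,-0.7,-1.5,-0.8,-1],[0,0,0,-1.5,-0.5,-1.8,-1],[0,0,0,-2,0,-2.5,-1],[0,0,0,-2,0,-2.7,-1],[0,0,0,-2,0,-2.7,-1],[0,0,0,-2,0,-2.7,-1]]' 50
python3 g.py 449.3 -297.5 45 0.129
```

```text
clock: 25.32
eef_pos: [530.4, -209.1, 131.3]
tcp_rot: [-1.572, -0.004, 0.132]
contact_force: [0.8, -0.4, -1.4]
opening: 0.402
t 25.32 pos [ 530.4 -209.1  131.3] rpy [-90.1  -0.2   7.6] F [ 0.8 -0.4 -1.4] op 0.402 q [-0.38  0.4   1.85  0.    0.89 -0.51]
turn deg [0.1 0.2 0.2] shift cm, tool now [-9.24  8.6  -7.68] after turn [-9.18  8.63 -7.72]
```

```bash

python3 -m crank '[[0,0,0,-2.3,0,-2,-1],[0,0,0,-2,0,-1.7,-1],[0,0,0,-1.6,0.5,-1.3,-1],[0,0,0,-1,0.5,-0.9,-1],[0,0,0,-0.6,0.5,-0.4,-1],[0,0,0,-0.3,0.5,0,-1],[0,0,0,0,0.5,0,-1],[0,0,0,0,0,0,-1],[0,0,0,0,0,0,-1],[0,0,0,0,0,0,-1]]' 50
python3 g.py 449.3 -297.5 45 0.129
python3 -c "
from h import *
s=cams.grab_frame('side');crop('side',165,305,264,384,5,'s17.png',s)
"
```

```text
clock: 26.15
eef_pos: [457.7, -289.8, 111.9]
tcp_rot: [-1.578, -0.01, 0.128]
contact_force: [-0.9, -0.8, -1.4]
opening: 0.404
t 26.15 pos [ 457.7 -289.8  111.9] rpy [-90.4  -0.6   7.3] F [-0.9 -0.8 -1.4] op 0.404 q [-0.57  0.38  1.93  0.    0.82 -0.7 ]
turn deg [ 0.4 -0.1  0.6] shift cm, tool now [-0.99  6.69 -0.61] after turn [-0.93  6.69 -0.66]
```

View pics/s17.png

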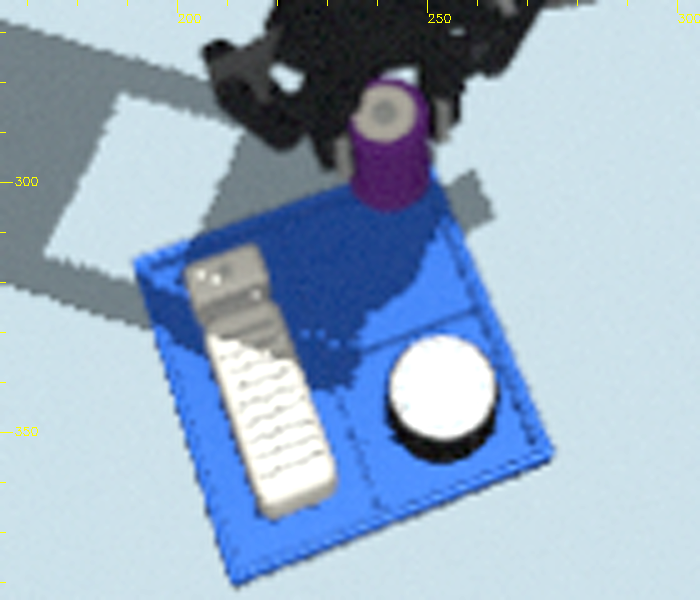

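```bash

python3 -m crank '[[0,0,0,-0.4,0.5,-0.3,-1],[0,0,0,-0.4,1,-0.3,-1],[0,0,0,0,1,0,-1],[0,0,0,0,1,0,-1],[0,0,0,0,1,0,-1],[0,0,0,0,0.6,0,-1],[0.3,0,0.5,0,0.2,0,-1],[0,0,0,0,0,0,-1],[0,0,0,0,0,0,-1],[0,0,0,0,0,0,-1]]' 50
python3 g.py 449.3 -297.5 45 0.129
```

```text
clock: 27.03
eef_pos: [451.0, -296.4, 51.8]
tcp_rot: [-1.57, 0.001, 0.13]
contact_force: [-0.5, 0.8, -0.9]
opening: 0.401
t 27.03 pos [ 451.  -296.4   51.8] rpy [-90.    0.1   7.4] F [-0.5  0.8 -0.9] op 0.401 q [-0.58  0.48  1.95 -0.    0.71 -0.71]
turn deg [-0.   0.  -0.1] shift cm, tool now [-0.18  0.68 -0.09] after turn [-0.18  0.68 -0.09]
```

```bash

python3 -m crank '[[0,0,0,-0.1,0.2,-0.1,-1],[0,0,0,0,0.2,0,-1],[0,0,0,0,0.1,0,-1],[0,0,0,0,0.05,0,-1],[0,0,0,0,0.05,0,-1],[0,0,0,0,0,0,-1],[0,0,0,0,0,0,-1],[0,0,0,0,0,0,-1],[0,0,0,0,0,0,-1],[0,0,0,0,0,0,-1]]' 50
python3 g.py 449.3 -297.5 45 0.129
python3 -c "
from h import *
s=cams.grab_frame('side');crop('side',165,305,264,384,5,'s18.png',s)
"
```

```text
clock: 27.87
eef_pos: [451.2, -298.4, 47.0]
tcp_rot: [-1.573, -0.001, 0.13]
contact_force: [-0.1, -0.3, -1.8]
opening: 0.404
t 27.87 pos [ 451.2 -298.4   47. ] rpy [-90.1  -0.1   7.4] F [-0.1 -0.3 -1.8] op 0.404 q [-0.59  0.49  1.95 -0.    0.7  -0.72]
turn deg [0.1 0.  0.1] shift cm, tool now [-0.18  0.2   0.11] after turn [-0.18  0.2   0.11]
```

View pics/s18.png

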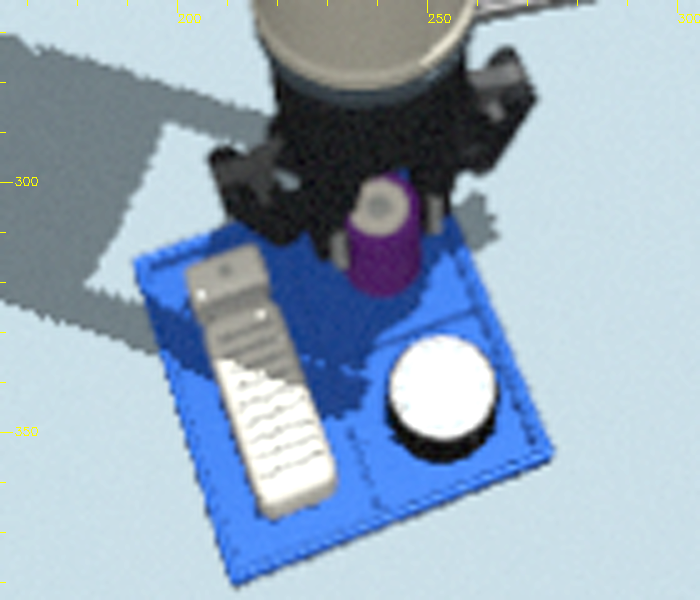

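```bash

python3 -m crank '[[0,0,0,0,0.07,0,-1],[0,0,0,0,0.06,0,-1],[0,0,0,0,0.06,0,-1],[0,0,0,0,0.02,0,-1],[0,0,0,0,0,0,-1],[0,0,0,0,0,0,-1],[0,0,0,0,0,0,-1],[0,0,0,0,0,0,-1],[0,0,0,0,0,0,-1],[0,0,0,0,0,0,-1]]' 50
python3 g.py 449.3 -297.5 45 0.129
```

```text
clock: 28.75
eef_pos: [451.3, -298.5, 44.9]
tcp_rot: [-1.573, -0.002, 0.13]
contact_force: [0.4, 0.8, -1.0]
opening: 0.401
t 28.75 pos [ 451.3 -298.5   44.9] rpy [-90.1  -0.1   7.4] F [ 0.4  0.8 -1. ] op 0.401 q [-0.59  0.49  1.95 -0.    0.69 -0.72]
turn deg [0.1 0.  0.1] shift cm, tool now [-0.19 -0.01  0.12] after turn [-0.19 -0.01  0.12]
```

```bash

python3 -m crank '[[0,0,0,0,0.03,0,-1],[0,0,0,0,0.03,0,-1],[0,0,0,0,0,0,-1],[0,0,0,0,0,0,-1],[0,0,0,0,0,0,-1],[0,0,0,0,0,0,-1],[0,0,0,0,0,0,-1],[0,0,0,0,0,0,-1],[0,0,0,0,0,0,-1],[0,0,0,0,0,0,-1]]' 50
python3 g.py 449.3 -297.5 45 0.129
```

```text
clock: 29.58
eef_pos: [451.4, -298.6, 44.9]
tcp_rot: [-1.573, -0.002, 0.13]
contact_force: [0.3, 0.5, 0.1]
opening: 0.404
t 29.58 pos [ 451.4 -298.6   44.9] rpy [-90.1  -0.1   7.4] F [0.3 0.5 0.1] op 0.404 q [-0.59  0.49  1.95 -0.    0.69 -0.72]
turn deg [0.1 0.  0.1] shift cm, tool now [-0.2  -0.01  0.14] after turn [-0.2  -0.01  0.14]
```

```bash

python3 -m crank '[[0,0,0,0,0,0,-0.1],[0,0,0,0,0,0,0.1],[0,0,0,0,0,0,0.25],[0,0,0,0,-0.3,0,0.25],[0,0,0,0,-1,0,0.25],[0,0,0,0,-2,0,0.25],[0,0,0,0,-2.5,0,0.25],[0,0,0,0,-2.5,0.5,-1],[0,4,0,0,-1,1.5,-1],[0,4,0,0.5,0,2.5,-1]]' 50
python3 g.py 514 -97 60 -0.028
python3 -c "
from h import *
s=cams.grab_frame('side');crop('side',165,305,264,384,5,'s19.png',s)
s=cams.grab_frame('top');crop('top',335,455,180,280,5,'t19.png',s)
"
```

```text
clock: 30.42
eef_pos: [452.3, -255.4, 144.9]
tcp_rot: [-1.574, -0.003, -0.015]
contact_force: [0.5, 0.5, 0.5]
opening: 0.205
t 30.42 pos [ 452.3 -255.4  144.9] rpy [-90.2  -0.2  -0.9] F [0.5 0.5 0.5] op 0.205 q [-0.52  0.31  1.95 -0.    0.88 -0.5 ]
turn deg [0.2 0.8 0.2] shift cm, tool now [ 5.91  8.46 15.95] after turn [ 5.73  8.49 16.01]
```

View pics/s19.png

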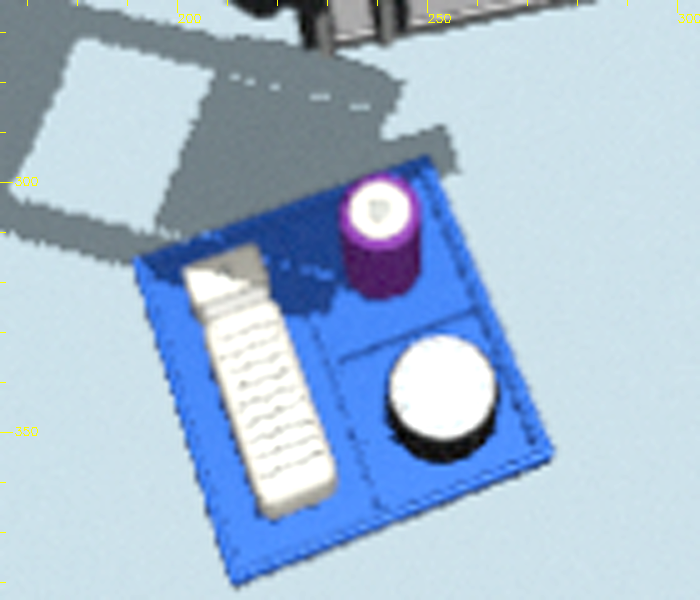

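View pics/t19.png

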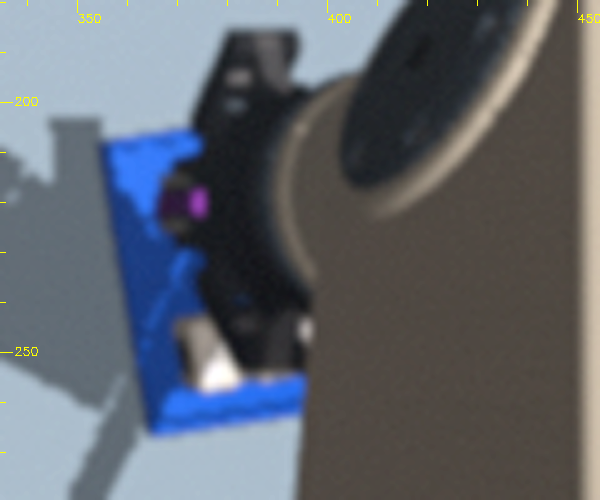

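Blue kit looks complete (handle around px 220,345; battery 240,305; lens 253,341 in the side view). On to the green handle.

```bash

python3 -m crank '[[0,0.8,0,0.9,0.5,2.5,-1],[0,0,0,0.9,0.5,2.5,-1],[0,0,0,0.9,0.5,2.5,-1],[0,0,0,0.9,0.5,2.3,-1],[0,0,0,0.8,1,2,-1],[0,0,0,0.5,1,1.3,-1],[0,0,0,0.2,1,0.5,-1],[0,0,0,0,1,0,-1],[0,0,0,0,0.5,0,-1],[0,0,0,0,0,0,-1]]' 50
python3 g.py 514 -97 25 -0.028
python3 -c "
from h import *
s=cams.grab_frame('side');crop('side',195,315,160,280,5,'s20.png',s)
"
```

```text
clock: 31.35
eef_pos: [510.0, -115.9, 80.0]
tcp_rot: [-1.576, -0.007, -0.014]
contact_force: [-0.3, -0.3, -0.1]
opening: 0.001
t 31.35 pos [ 510.  -115.9   80. ] rpy [-90.3  -0.4  -0.8] F [-0.3 -0.3 -0.1] op 0.001 q [-0.22  0.41  1.98 -0.01  0.74 -0.21]
turn deg [0.3 0.8 0.4] shift cm, tool now [0.34 5.49 1.93] after turn [0.35 5.5  1.9 ]
```

View pics/s20.png

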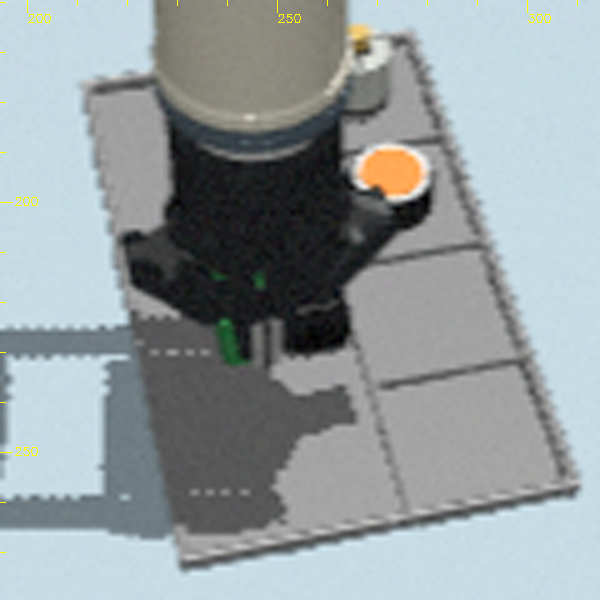

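```bash

python3 -m crank '[[0,0.4,0,0.2,0.5,0,-1],[0,0.4,0,0.2,1,0,-1],[0,0,0,0,1,0,-1],[0,0,0,0,1,0,-1],[0,0,0,0,1,0,-1],[0,0,0,0,0.5,0,-1],[0,0,0,0,0.2,0,-1],[0,0,0,0,0,0,-1],[0,0,0,0,0,0,-1],[0,0,0,0,0,0,-1]]' 50
python3 g.py 513 -97 25 -0.028

```

```text
clock: 32.23
eef_pos: [514.0, -119.5, 22.8]
tcp_rot: [-1.576, -0.007, -0.034]
contact_force: [1.0, -0.5, 0.9]
opening: -0.005
t 32.23 pos [ 514.  -119.5   22.8] rpy [-90.3  -0.4  -1.9] F [ 1.  -0.5  0.9] op -0.005 q [-0.23  0.52  1.99 -0.01  0.62 -0.19]
turn deg [ 0.3 -0.3  0.4] shift cm, tool now [-0.17 -0.23  2.24] after turn [-0.16 -0.22  2.24]
```

```bash

python3 -m crank '[[0,0,0,-0.1,-0.1,0.9,-1],[0,0,0,0,-0.1,0.9,-1],[0,0,0,0,0,0.9,-1],[0,0,0,0,0,0.9,-1],[0,0,0,0,0,0.9,-1],[0,0,0,0,0,0.9,-1],[0,0,0,0,0,0.9,-1],[0,0,0,0,0,0.9,-1],[0,0,0,0,0,0.9,-1],[0,0,0,0,0,0,-1]]' 50
python3 g.py 515.5 -2 25 -0.028
python3 -c "
from h import *
s=cams.grab_frame('side');crop('side',195,315,150,270,5,'s21.png',s)
"
```

```text
clock: 33.07
eef_pos: [517.1, -28.7, 26.5]
tcp_rot: [-1.576, -0.011, -0.032]
contact_force: [0.8, -0.0, 0.6]
opening: 0.002
t 33.07 pos [517.1 -28.7  26.5] rpy [-90.3  -0.6  -1.8] F [ 0.8 -0.   0.6] op 0.002 q [-0.05  0.5   2.02 -0.01  0.62 -0.01]
turn deg [ 0.3 -0.2  0.6] shift cm, tool now [-0.24  0.13  2.66] after turn [-0.23  0.15  2.66]
```

View pics/s21.png

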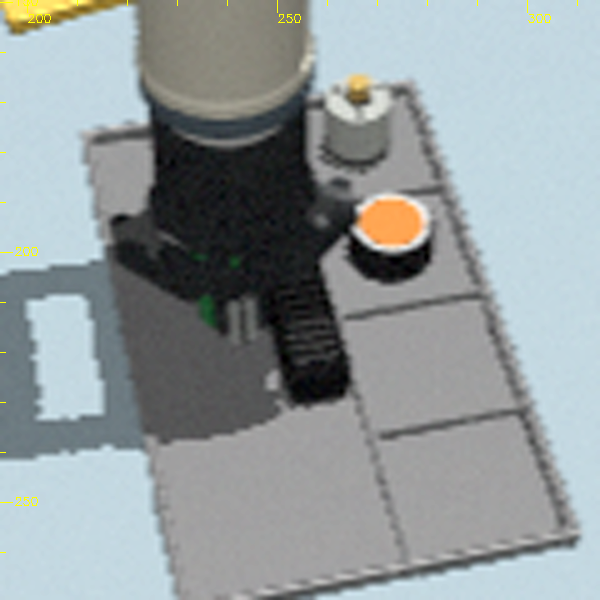

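```bash

python3 -m crank '[[0,0,0,-0.1,0.1,0.6,-1],[0,0,0,-0.1,0,0.7,-1],[0,0,0,0,0,0.7,-1],[0,0,0,0,0,0.5,-1],[0,0,0,0,0,0,-1],[0,0,0,0,0,0,-1],[0,0,0,0,-0.5,-0.7,-1],[0,0,0,0,-2,-0.3,-1],[0,0,0,0,-2,0,-1],[0,0,0,0,-2,0,-1]]' 50
python3 -m crank '[[0,0,0,0,-2,1,0.2],[0,0,0,0,-0.5,2,0.2],[0,0,0,0,0,2,0.2],[0,0,0,0,0,1.3,0.2],[0,0,0,0,0,0.7,0.2],[0,0,0,0,0,0,0.2],[0,0,0,0,0,0,0.2],[0,0,0,0,0,0,0.2],[0,0,0,0,0,0,0.2],[0,0,0,0,0,0,0.2]]' 50
python3 g.py 517 63 25 -0.028
python3 -c "
from h import *
s=cams.grab_frame('side');crop('side',195,315,150,270,5,'s22.png',s)
s=cams.grab_frame('top');crop('top',180,340,130,230,5,'t22.png',s)
"
```

```text
clock: 33.95
eef_pos: [511.3, -13.5, 88.9]
tcp_rot: [-1.577, -0.002, -0.032]
contact_force: [0.1, 1.0, 0.0]
opening: -0.003
clock: 34.78
eef_pos: [516.2, 51.9, 121.9]
tcp_rot: [-1.577, -0.01, -0.037]
contact_force: [0.7, 0.2, -0.2]
opening: 0.603
t 34.78 pos [516.2  51.9 121.9] rpy [-90.4  -0.6  -2.1] F [ 0.7  0.2 -0.2] op 0.603 q [ 0.1   0.34  1.97 -0.01  0.82  0.15]
turn deg [ 0.4 -0.5  0.6] shift cm, tool now [-0.06  9.69  1.17] after turn [0.05 9.69 1.11]
```

View pics/s22.png

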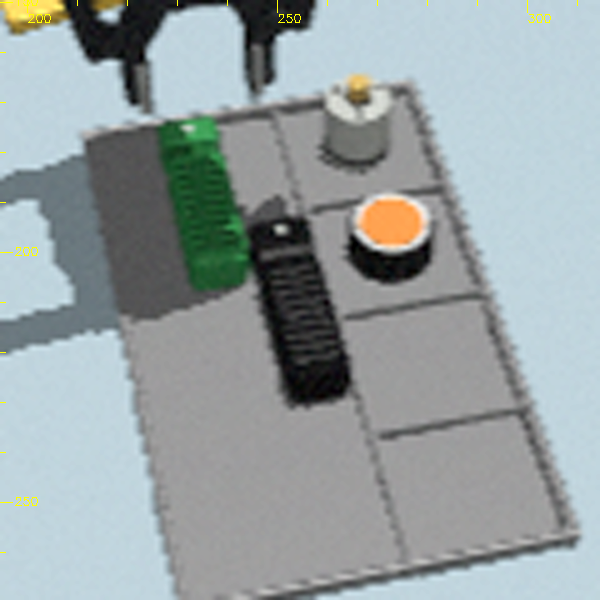

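View pics/t22.png

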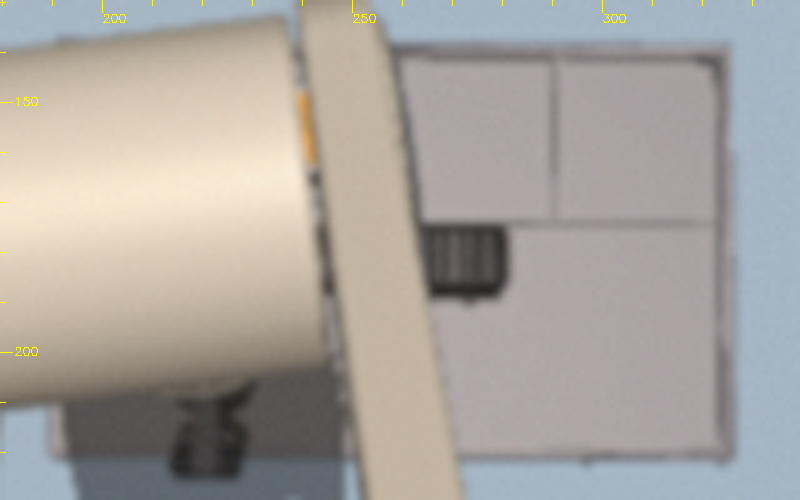

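```bash

python3 -c "
from h import *
T=lambda x,y:[x/5+195-.5,y/5+150-.5]
print('hole',atz('side',T(190,128),31),'near end mid',atz('side',T(218,266),31))
print('near corners',atz('side',T(190,270),31),atz('side',T(244,260),31))"
```

```text
hole [518.77089903 108.8678319 ] near end mid [511.97572197   4.35896258]
near corners [496.77581583   5.29791492] [526.49503207   5.05369016]
```

```bash

python3 -m crank '[[0,0.5,0,0,0.5,0.4,0.3],[0,0,0,0,1,0.4,0.3],[0,0,0,0,1.5,0.2,0.3],[0,0,0,0,1.5,0,0.3],[0,0,0,0,1.5,0,0.3],[0,0,0,0,1,0,0.3],[0,0,0,0,0.7,0,0.3],[0,0,0,0,0.3,0,0.3],[0,0,0,0,0,0,0.3],[0,0,0,0,0,0,0.3]]' 50
python3 g.py 515.4 62.5 25 -0.045
python3 -c "
from h import *
s=cams.grab_frame('side');crop('side',195,315,130,250,5,'s23.png',s)
"
```

```text
clock: 35.72
eef_pos: [517.0, 63.2, 33.8]
tcp_rot: [-1.577, -0.009, -0.048]
contact_force: [-0.2, 0.6, 0.0]
opening: 0.652
t 35.72 pos [517.   63.2  33.8] rpy [-90.4  -0.5  -2.8] F [-0.2  0.6  0. ] op 0.652 q [ 0.12  0.49  2.01 -0.01  0.64  0.18]
turn deg [ 0.4 -0.2  0.5] shift cm, tool now [-0.16  0.88 -0.08] after turn [-0.16  0.88 -0.08]
```

View pics/s23.png

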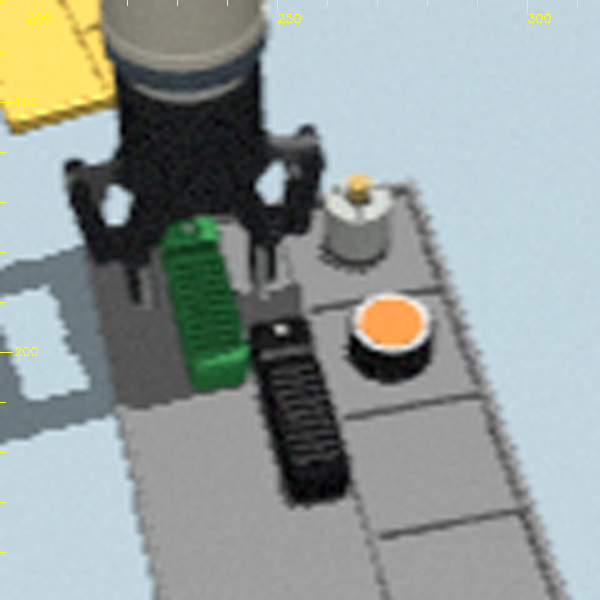

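```bash

python3 -m crank '[[0,0,0,-0.1,0.3,0,0.3],[0,0,0,0,0.3,0,0.3],[0,0,0,0,0.2,0,0.3],[0,0,0,0,0.05,0,0.2],[0,0,0,0,0,0,0.1],[0,0,0,0,0,0,0],[0,0,0,0,0,0,-0.1],[0,0,0,0,0,0,-1],[0,0,0,0,0,0,-1],[0,0,0,0,0,0,-1]]' 50
python3 g.py 515.4 62.5 25 -0.045
python3 -m crank '[[0,0,0,0,0,0,-1],[0,0,0,0,-0.5,0,-1],[0,0,0,0,-1,0,-1],[0,0,0,0,-2,0,-1],[0,0,0,0,-2,0,-1],[0,0,0,0,-2,0.5,-1],[0,0,0,0,-1,1,-1],[0,0,0,0,0,2,-1],[0,0,0,0,0,2.5,-1],[0,0,0,0,0,2.5,-1]]' 50
python3 g.py 459.3 321 60 0.139
python3 -c "
from h import *
s=cams.grab_frame('side');crop('side',165,305,80,200,5,'s24.png',s)
"
```

```text
clock: 36.6
eef_pos: [518.2, 63.4, 27.5]
tcp_rot: [-1.576, -0.014, -0.049]
contact_force: [0.6, -0.0, -1.0]
opening: 0.385
t 36.6 pos [518.2  63.4  27.5] rpy [-90.3  -0.8  -2.8] F [ 0.6 -0.  -1. ] op 0.385 q [ 0.12  0.5   2.01 -0.01  0.62  0.18]
turn deg [ 0.3 -0.2  0.8] shift cm, tool now [-0.28  0.25 -0.1 ] after turn [-0.28  0.25 -0.1 ]
clock: 37.43
eef_pos: [520.5, 147.7, 121.9]
tcp_rot: [-1.577, -0.014, -0.054]
contact_force: [0.7, -0.2, -0.8]
opening: 0.386
t 37.43 pos [520.5 147.7 121.9] rpy [-90.3  -0.8  -3.1] F [ 0.7 -0.2 -0.8] op 0.386 q [ 0.28  0.37  1.92 -0.01  0.84  0.34]
turn deg [  0.4 -11.1   0.8] shift cm, tool now [-7.13  5.99 17.01] after turn [-3.65  6.19 18.01]
```

View pics/s24.png

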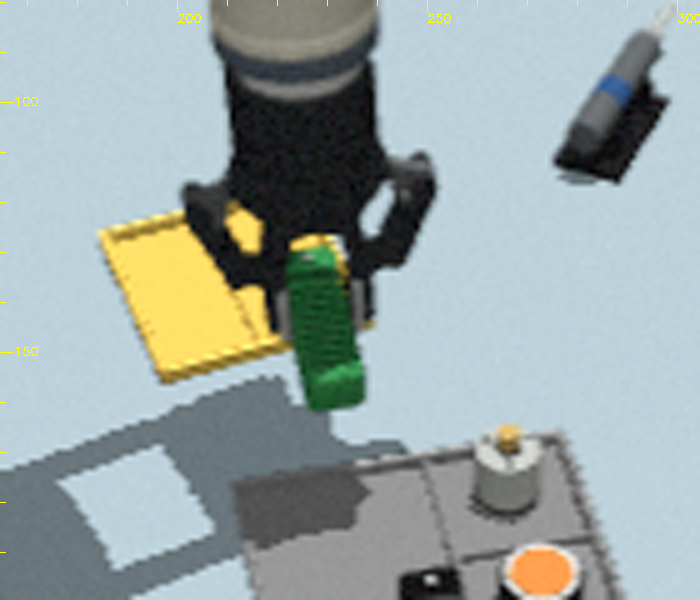

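```bash

python3 -m crank '[[0,-3,0,-1,0,2.3,-1],[0,-3,0,-0.9,0,2.5,-1],[0,-3,0,-0.7,0,2.6,-1],[0,-2,0,-0.6,0,2.6,-1],[0,0,0,-0.6,0,2.3,-1],[0,0,0,-0.6,0.5,1.8,-1],[0,0,0,-0.4,0.7,1,-1],[0,0,0,0,1,0.3,-1],[0,0,0,0,1,0,-1],[0,0,0,0,0.5,0,-1]]' 50
python3 g.py 459.3 321 27 0.139
python3 -c "
from h import *
s=cams.grab_frame('side');crop('side',165,305,80,200,5,'s25.png',s)
s=cams.grab_frame('top');crop('top',60,180,150,260,5,'t25.png',s)
"
```

```text
clock: 38.32
eef_pos: [462.7, 310.4, 89.8]
tcp_rot: [-1.574, -0.024, 0.151]
contact_force: [0.1, -0.1, -1.1]
opening: 0.385
t 38.32 pos [462.7 310.4  89.8] rpy [-90.2  -1.4   8.7] F [ 0.1 -0.1 -1.1] op 0.385 q [ 0.6   0.43  1.91 -0.02  0.78  0.46]
turn deg [0.2 0.7 1.4] shift cm, tool now [-0.32  6.27  1.13] after turn [-0.19  6.28  1.1 ]
```

View pics/s25.png

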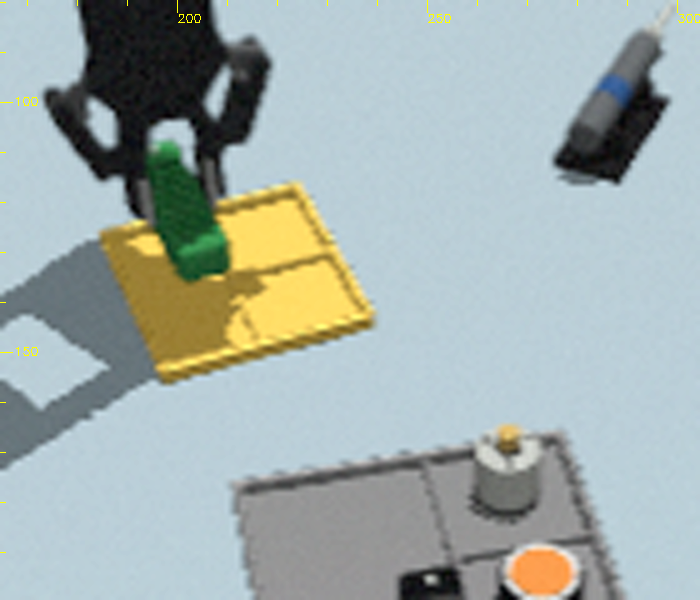

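View pics/t25.png

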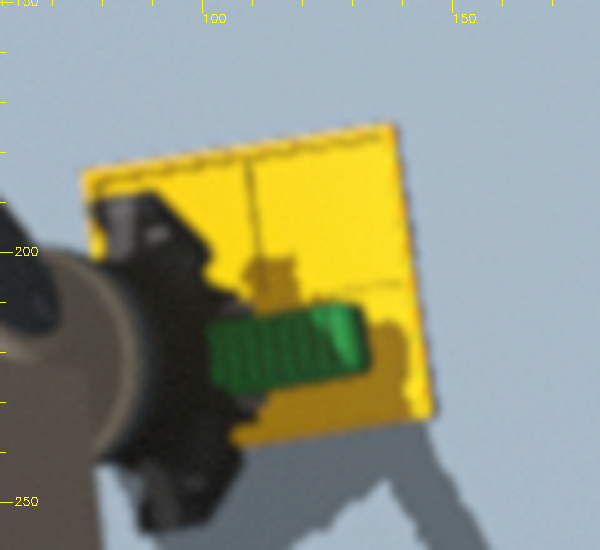

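```bash

python3 -c "
from h import *
p=atz('top',[132,216.5],90);print(p,'centre',p+55*np.array([-np.sin(.151),np.cos(.151)]))"
python3 -m crank '[[0.2,0.7,1.4,0,0.5,0,-1],[0,0,0,0,1,0.3,-1],[0,0,0,-0.1,1,0.5,-1],[0,0,0,-0.1,1,0.3,-1],[0,0,0,0,1,0,-1],[0,0,0,0,0.5,0,-1],[0,0,0,0,0,0,-1],[0,0,0,0,0,0,-1],[0,0,0,0,0,0,-1],[0,0,0,0,0,0,-1]]' 50
python3 g.py 459.3 321 27 0.139
```

```text
[471.12581723 253.42924954] centre [462.85234166 307.80341254]
clock: 39.25
eef_pos: [459.9, 318.4, 33.2]
tcp_rot: [-1.572, 0.007, 0.133]
contact_force: [-0.3, -0.7, -0.8]
opening: 0.384
t 39.25 pos [459.9 318.4  33.2] rpy [-90.1   0.4   7.6] F [-0.3 -0.7 -0.8] op 0.384 q [0.6  0.54 1.91 0.   0.7  0.47]
turn deg [ 0.1 -0.4 -0.4] shift cm, tool now [-0.02  0.62  0.26] after turn [-0.03  0.62  0.26]
```

```bash

python3 -m crank '[[0,0,0,0,0.1,0.3,-1],[0,0,0,0,0.2,0.2,-1],[0,0,0,0,0.1,0,-1],[0,0,0,0,0.1,0,-1],[0,0,0,0,0,0,-1],[0,0,0,0,0,0,-1],[0,0,0,0,0,0,-1],[0,0,0,0,0,0,-1],[0,0,0,0,0,0,-1],[0,0,0,0,0,0,-1]]' 50
python3 g.py 459.3 323 27.5 0.139
python3 -c "
from h import *
s=cams.grab_frame('side');crop('side',165,285,80,170,6,'s26.png',s)
s=cams.grab_frame('top');crop('top',60,180,150,260,5,'t26.png',s)
"
```

```text
clock: 40.08
eef_pos: [460.2, 324.7, 29.6]
tcp_rot: [-1.571, 0.004, 0.133]
contact_force: [1.0, 0.0, -0.3]
opening: 0.38
t 40.08 pos [460.2 324.7  29.6] rpy [-90.    0.2   7.6] F [ 1.   0.  -0.3] op 0.38 q [0.61 0.55 1.91 0.   0.69 0.48]
turn deg [ 0.  -0.3 -0.2] shift cm, tool now [-0.11  0.21 -0.16] after turn [-0.11  0.21 -0.16]
```

View pics/s26.png

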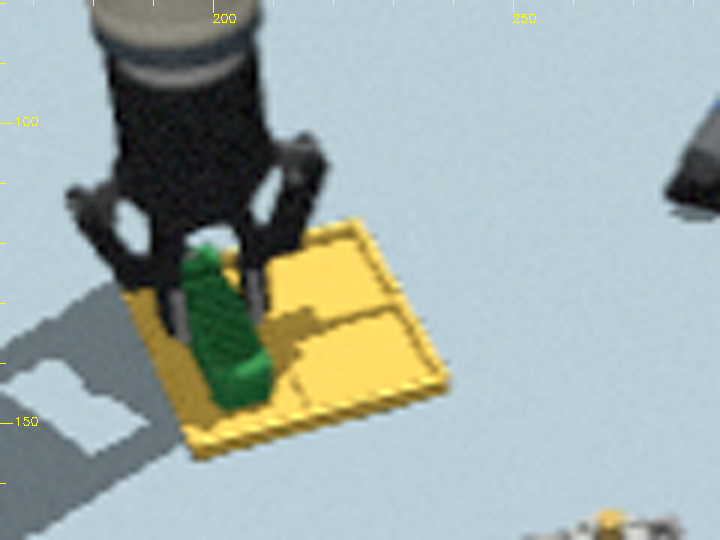

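View pics/t26.png

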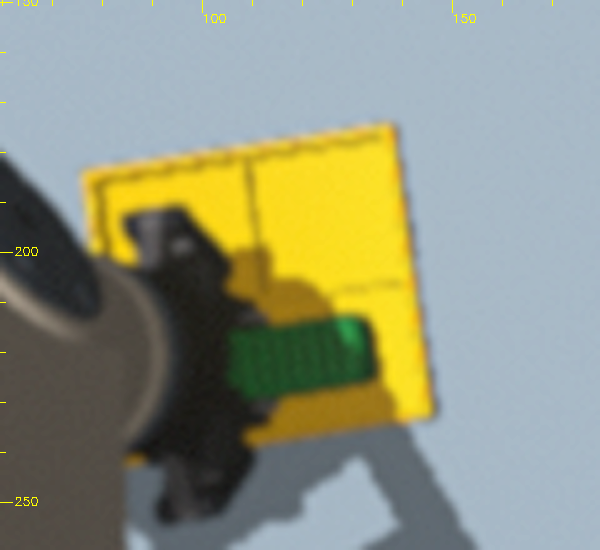

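```bash

python3 -m crank '[[0,0,0,0,0.06,-0.2,-1],[0,0,0,0,0.06,-0.15,-1],[0,0,0,0,0.06,0,-1],[0,0,0,0,0.04,0,-1],[0,0,0,0,0.02,0,-1],[0,0,0,0,0,0,-1],[0,0,0,0,0,0,-1],[0,0,0,0,0,0,-1],[0,0,0,0,0,0,-1],[0,0,0,0,0,0,-1]]' 50
python3 g.py 459.3 321 27.5 0.139
```

```text
clock: 41.02
eef_pos: [460.8, 321.0, 27.7]
tcp_rot: [-1.57, 0.003, 0.133]
contact_force: [-1.2, 1.3, 1.1]
opening: 0.383
t 41.02 pos [460.8 321.   27.7] rpy [-90.    0.2   7.6] F [-1.2  1.3  1.1] op 0.383 q [0.6  0.55 1.91 0.   0.69 0.47]
turn deg [-0.  -0.4 -0.2] shift cm, tool now [-0.15  0.02  0.02] after turn [-0.15  0.02  0.02]
```

```bash

python3 -m crank '[[0,0,0,0,0.03,0,-1],[0,0,0,0,0.02,0,-1],[0,0,0,0,0,0,-1],[0,0,0,0,0,0,-1],[0,0,0,0,0,0,-0.15],[0,0,0,0,0,0,-0.1],[0,0,0,0,0,0,0.1],[0,0,0,0,-0.5,0,0.1],[0,0,0,0,-1,0,0.1],[0,0,0,0,-2,0,0.2]]' 50
python3 g.py 614.5 93.5 100 0.13
python3 -m crank '[[0,0,0,0,-2,0,0.3],[0,0,0,0,-2,0,0.3],[0,0,0,0,-2,0,0.3],[0,0,0,0.5,-1,-1,0.3],[0,0,0,0.8,0,-2,0.3],[0,0,0,1.3,0,-2.5,0.3],[0,0,0,1.3,0,-2.7,0.3],[0,0,0,1.3,0,-2.7,0.3],[0,0,0,1.3,0,-2.7,0.3],[0,0,0,1.3,0,-2.7,0.3]]' 50
python3 g.py 614.5 93.5 100 0.13
python3 -c "
from h import *
s=cams.grab_frame('side');crop('side',165,285,80,170,6,'s27.png',s)
s=cams.grab_frame('top');crop('top',60,180,150,260,5,'t27.png',s)
"
```

```text
clock: 41.85
eef_pos: [459.0, 319.6, 60.7]
tcp_rot: [-1.573, 0.009, 0.133]
contact_force: [-0.1, 0.2, -1.6]
opening: 0.593
t 41.85 pos [459.  319.6  60.7] rpy [-90.1   0.5   7.6] F [-0.1  0.2 -1.6] op 0.593 q [0.6  0.49 1.9  0.   0.76 0.47]
turn deg [ 0.1  0.2 -0.5] shift cm, tool now [ 12.39  -3.97 -24.48] after turn [ 12.49  -3.93 -24.44]
clock: 42.68
eef_pos: [564.0, 165.3, 145.0]
tcp_rot: [-1.569, -0.002, 0.142]
contact_force: [0.3, 1.7, -0.6]
opening: 0.65
t 42.68 pos [564.  165.3 145. ] rpy [-89.9  -0.1   8.1] F [ 0.3  1.7 -0.6] op 0.65 q [0.28 0.4  1.8  0.   0.93 0.14]
turn deg [-0.1  0.7  0.1] shift cm, tool now [ 3.98  4.5  -7.83] after turn [ 4.08  4.5  -7.77]
```

View pics/s27.png

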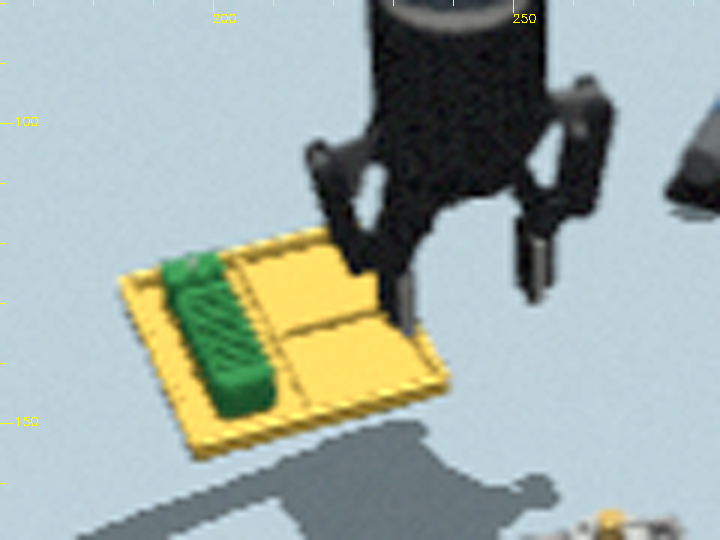

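View pics/t27.png

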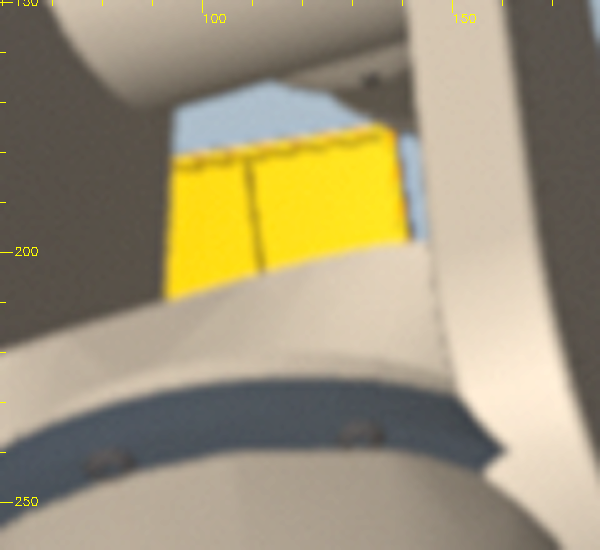

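```bash

python3 -m crank '[[0,0,0,1.2,0,-2.2,0.3],[0,0,0,0.9,0.3,-1.8,0.3],[0,0,0,0.7,0.5,-1.2,0.3],[0,0,0,0.4,0.5,-0.7,0.3],[0,0,0,0.1,0.5,-0.2,0.3],[0,0,0,0,0.5,0,0.3],[0,0,0,0,0,0,0.3],[0,0,0,0,0,0,0.3],[0,0,0,0,0,0,0.3],[0,0,0,0,0,0,0.3]]' 50
python3 g.py 615.5 95 34 0.139
python3 -c "
from h import *
s=cams.grab_frame('side');crop('side',205,325,120,230,5,'s28.png',s)
"
```

```text
clock: 43.62
eef_pos: [605.4, 105.5, 119.8]
tcp_rot: [-1.568, 0.0, 0.137]
contact_force: [0.5, 0.3, 0.3]
opening: 0.652
t 43.62 pos [605.4 105.5 119.8] rpy [-89.9   0.    7.9] F [0.5 0.3 0.3] op 0.652 q [0.17 0.47 1.75 0.   0.91 0.03]
turn deg [-0.1 -0.1 -0. ] shift cm, tool now [ 0.86  8.58 -1.2 ] after turn [ 0.85  8.58 -1.18]
```

View pics/s28.png

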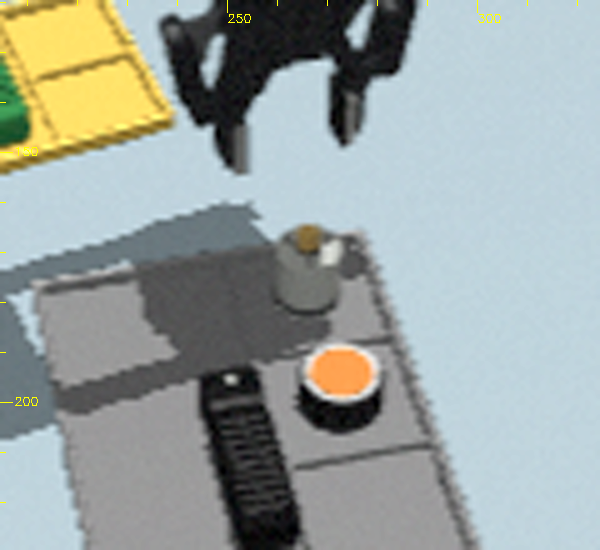

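```bash

python3 -m crank '[[0,0,0,0.4,0,-0.5,0.4],[0,0,0,0.4,0,-0.6,0.4],[0,0,0,0,0,0,0.4],[0,0,0,0,0.5,0,0.4],[0,0,0,0,1,0,0.4],[0,0,0,0,1,0,0.4],[0,0,0,0,0.5,0,0.4],[0,0,0,0,0,0,0.4],[0,0,0,0,0,0,0.4],[0,0,0,0,0,0,0.4]]' 50
python3 g.py 615.5 95 34 0.139
python3 -c "
from h import *
s=cams.grab_frame('side');crop('side',205,325,120,230,5,'s29.png',s)
"
```

```text
clock: 44.5
eef_pos: [615.3, 95.3, 86.1]
tcp_rot: [-1.568, 0.001, 0.138]
contact_force: [-0.2, 0.9, 0.2]
opening: 0.701
t 44.5 pos [615.3  95.3  86.1] rpy [-89.9   0.1   7.9] F [-0.2  0.9  0.2] op 0.701 q [0.15 0.53 1.75 0.   0.86 0.01]
turn deg [-0.1 -0.1 -0.1] shift cm, tool now [ 0.02  5.21 -0.05] after turn [ 0.01  5.21 -0.03]
```

View pics/s29.png

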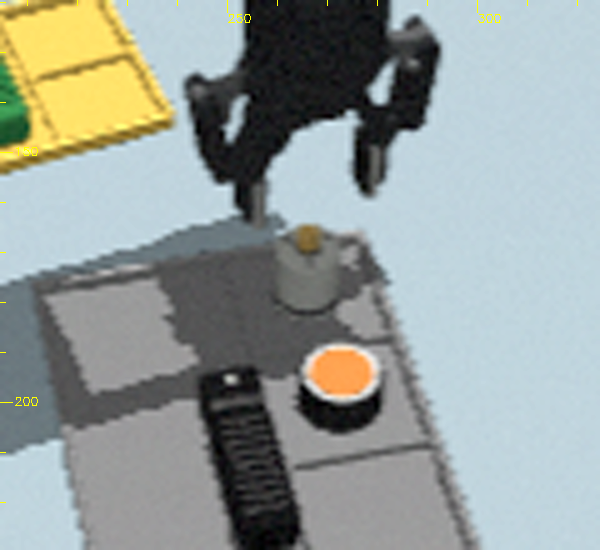

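```bash

python3 -m crank '[[0,0,0,0,0.5,0,0.4],[0,0,0,0,1,0,0.4],[0,0,0,0,1,0,0.4],[0,0,0,0,1,0,0.4],[0,0,0,0,0.6,0,0.4],[0,0,0,0,0.2,0,0.4],[0,0,0,0,0,0,0.4],[0,0,0,0,0,0,0.4],[0,0,0,0,0,0,0.4],[0,0,0,0,0,0,0.4]]' 50
python3 g.py 615.5 95 34 0.139
python3 -c "
from h import *
s=cams.grab_frame('side');crop('side',205,325,120,230,5,'s30.png',s)
"
```

```text
clock: 45.38
eef_pos: [615.4, 95.6, 38.4]
tcp_rot: [-1.568, 0.001, 0.138]
contact_force: [0.0, 0.0, 0.5]
opening: 0.7
t 45.38 pos [615.4  95.6  38.4] rpy [-89.9   0.    7.9] F [0.  0.  0.5] op 0.7 q [0.15 0.6  1.77 0.   0.78 0.01]
turn deg [-0.1 -0.  -0. ] shift cm, tool now [ 0.    0.44 -0.06] after turn [ 0.    0.44 -0.06]
```

View pics/s30.png

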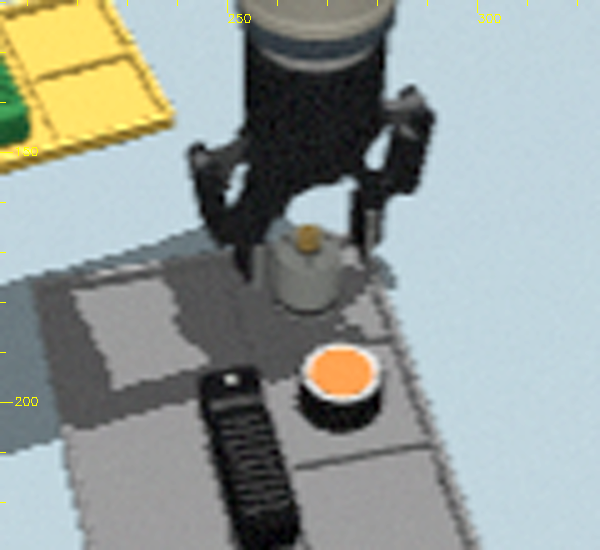

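```bash

python3 -m crank '[[0,0,0,0,0.15,0,0.4],[0,0,0,0,0.15,0,0.3],[0,0,0,0,0,0,0.2],[0,0,0,0,0,0,0.1],[0,0,0,0,0,0,0],[0,0,0,0,0,0,-1],[0,0,0,0,0,0,-1],[0,0,0,0,0,0,-1],[0,0,0,0,0,0,-1],[0,0,0,0,0,0,-1]]' 50
python3 g.py 615.5 95 34 0.139
python3 -c "
from h import *
s=cams.grab_frame('side');crop('side',205,325,120,230,5,'s31.png',s)
"
```

```text
clock: 46.27
eef_pos: [616.5, 95.8, 36.9]
tcp_rot: [-1.568, -0.002, 0.138]
contact_force: [0.6, 0.9, 0.3]
opening: 0.429
t 46.27 pos [616.5  95.8  36.9] rpy [-89.9  -0.1   7.9] F [0.6 0.9 0.3] op 0.429 q [0.15 0.6  1.77 0.   0.77 0.01]
turn deg [-0.1 -0.   0.1] shift cm, tool now [-0.11  0.29 -0.07] after turn [-0.11  0.29 -0.06]
```

View pics/s31.png

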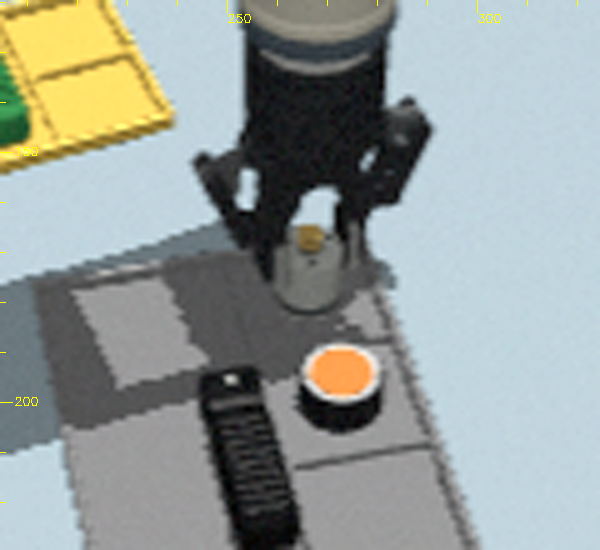

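```bash

python3 -m crank '[[0,0,0,0,-0.5,0,-1],[0,0,0,0,-1,0,-1],[0,0,0,0,-2,0,-1],[0,0,0,0,-2,0,-1],[0,0,0,0,-1.5,0.8,-1],[0,0,0,-0.4,-0.5,1.8,-1],[0,0,0,-0.8,0,2.5,-1],[0,0,0,-0.8,0,2.7,-1],[0,0,0,-0.8,0,2.7,-1],[0,0,0,-0.8,0,2.7,-1]]' 60
python3 g.py 532 295.7 37 0.139
```

```text
clock: 47.15
eef_pos: [563.1, 220.7, 122.1]
tcp_rot: [-1.569, -0.005, 0.131]
contact_force: [-0.5, 0.3, -1.7]
opening: 0.422
t 47.15 pos [563.1 220.7 122.1] rpy [-89.9  -0.3   7.5] F [-0.5  0.3 -1.7] op 0.422 q [0.37 0.46 1.78 0.   0.9  0.24]
turn deg [-0.1 -0.5  0.3] shift cm, tool now [-2.14  8.51  7.82] after turn [-2.04  8.51  7.86]
```

```bash

python3 -m crank '[[0,-0.4,0,-0.6,0,2.3,-1],[0,0,0,-0.5,0,1.8,-1],[0,0,0,-0.4,0.3,1.3,-1],[0,0,0,-0.2,0.4,0.8,-1],[0,0,0,0,0.5,0.2,-1],[0,0,0,0,0.5,0,-1],[0,0,0,0,0.5,0,-1],[0,0,0,0,0,0,-1],[0,0,0,0,0,0,-1],[0,0,0,0,0,0,-1]]' 60
python3 g.py 532 295.7 37 0.139
python3 -c "
from h import *
s=cams.grab_frame('side');crop('side',165,285,80,170,6,'s32.png',s)
"
```

```text
clock: 47.98
eef_pos: [534.9, 287.2, 102.9]
tcp_rot: [-1.568, -0.007, 0.141]
contact_force: [-0.4, -0.4, -2.4]
opening: 0.419
t 47.98 pos [534.9 287.2 102.9] rpy [-89.8  -0.4   8.1] F [-0.4 -0.4 -2.4] op 0.419 q [0.49 0.48 1.79 0.   0.87 0.35]
turn deg [-0.2  0.1  0.4] shift cm, tool now [-0.21  6.59  0.86] after turn [-0.17  6.59  0.88]
```

View pics/s32.png

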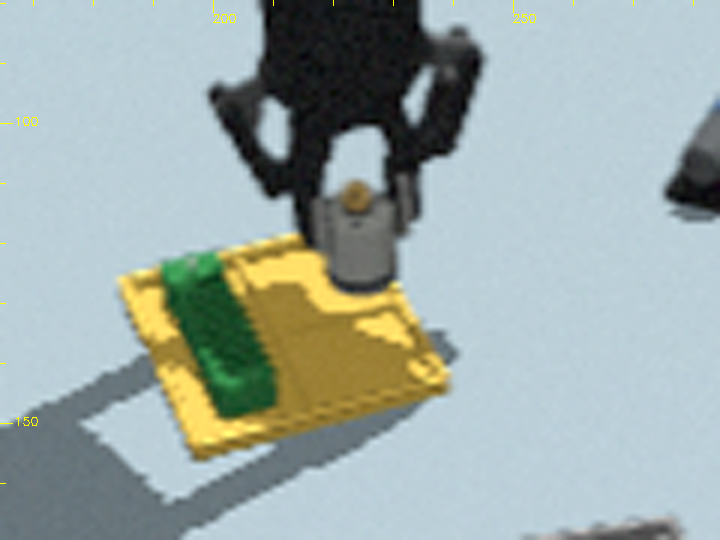

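```bash

python3 -m crank '[[0,0,0,-0.1,0.5,0.4,-1],[0,0,0,-0.1,1,0.4,-1],[0,0,0,0,1,0,-1],[0,0,0,0,1,0,-1],[0,0,0,0,1,0,-1],[0,0,0,0,0.6,0,-1],[0,0,0,0,0.2,0,-1],[0,0,0,0,0,0,-1],[0,0,0,0,0,0,-1],[0,0,0,0,0,0,-1]]' 60
python3 g.py 532 295.7 37 0.139
python3 -c "
from h import *
s=cams.grab_frame('side');crop('side',165,285,80,170,6,'s33.png',s)
"
```

```text
clock: 48.87
eef_pos: [531.6, 294.8, 42.8]
tcp_rot: [-1.568, -0.005, 0.14]
contact_force: [-0.2, -0.7, -1.6]
opening: 0.422
t 48.87 pos [531.6 294.8  42.8] rpy [-89.9  -0.3   8. ] F [-0.2 -0.7 -1.6] op 0.422 q [0.5  0.57 1.81 0.   0.76 0.36]
turn deg [-0.1  0.   0.3] shift cm, tool now [0.05 0.58 0.08] after turn [0.05 0.58 0.09]
```

View pics/s33.png

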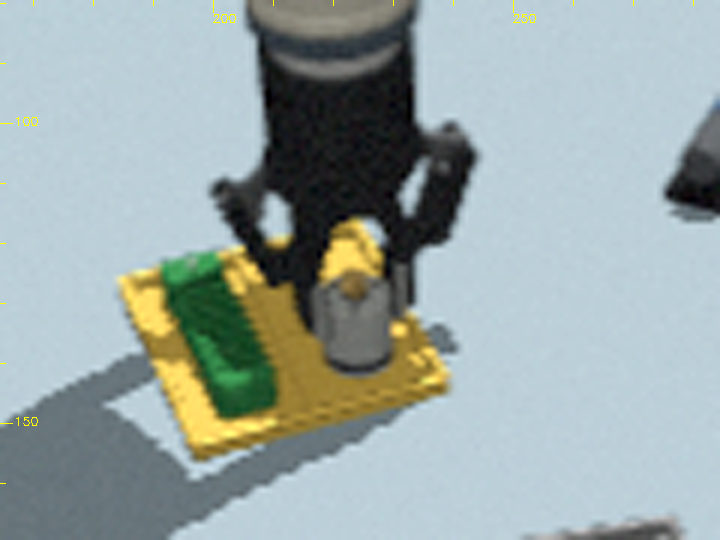

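```bash

python3 -m crank '[[0,0,0,0,0.15,0,-1],[0,0,0,0,0.15,0,-1],[0,0,0,0,0.1,0,-1],[0,0,0,0,0.07,0,-1],[0,0,0,0,0.05,0,-1],[0,0,0,0,0,0,-1],[0,0,0,0,0,0,-1],[0,0,0,0,0,0,-1],[0,0,0,0,0,0,-1],[0,0,0,0,0,0,-1]]' 60
python3 g.py 532 295.7 36.9 0.139
python3 -m crank '[[0,0,0,0,0.03,0,-1],[0,0,0,0,0.03,0,-1],[0,0,0,0,0,0,-1],[0,0,0,0,0,0,-1],[0,0,0,0,0,0,-1],[0,0,0,0,0,0,-1],[0,0,0,0,0,0,-1],[0,0,0,0,0,0,-1],[0,0,0,0,0,0,-1],[0,0,0,0,0,0,-1]]' 60
python3 g.py 532 295.7 36.9 0.139
```

```text
clock: 49.75
eef_pos: [533.0, 295.4, 39.2]
tcp_rot: [-1.567, -0.008, 0.14]
contact_force: [0.6, -0.6, -1.8]
opening: 0.423
t 49.75 pos [533.  295.4  39.2] rpy [-89.8  -0.5   8. ] F [ 0.6 -0.6 -1.8] op 0.423 q [0.5  0.58 1.81 0.   0.75 0.36]
turn deg [-0.2  0.   0.5] shift cm, tool now [-0.1   0.23  0.04] after turn [-0.1   0.23  0.04]
clock: 50.58
eef_pos: [533.0, 295.4, 38.5]
tcp_rot: [-1.567, -0.008, 0.14]
contact_force: [0.1, 0.0, -0.9]
opening: 0.423
t 50.58 pos [533.  295.4  38.5] rpy [-89.8  -0.5   8. ] F [ 0.1  0.  -0.9] op 0.423 q [0.5  0.58 1.81 0.   0.75 0.36]
turn deg [-0.2  0.   0.5] shift cm, tool now [-0.1   0.16  0.04] after turn [-0.1   0.16  0.04]
```

```bash

python3 -m crank '[[0,0,0,0,0.05,0,-1],[0,0,0,0,0.05,0,-1],[0,0,0,0,0.04,0,-1],[0,0,0,0,0.03,0,-1],[0,0,0,0,0,0,-1],[0,0,0,0,0,0,-1],[0,0,0,0,0,0,-1],[0,0,0,0,0,0,-1],[0,0,0,0,0,0,-1],[0,0,0,0,0,0,-1]]' 60
python3 g.py 532 295.7 36.9 0.139
```

```text
clock: 51.42
eef_pos: [533.2, 295.5, 37.1]
tcp_rot: [-1.567, -0.008, 0.14]
contact_force: [0.1, -0.7, -0.3]
opening: 0.424
t 51.42 pos [533.2 295.5  37.1] rpy [-89.8  -0.5   8. ] F [ 0.1 -0.7 -0.3] op 0.424 q [0.5  0.58 1.81 0.   0.74 0.36]
turn deg [-0.2  0.   0.5] shift cm, tool now [-0.11  0.02  0.03] after turn [-0.11  0.02  0.03]
```

```bash

python3 -m crank '[[0,0,0,0,0.03,0,-1],[0,0,0,0,0.03,0,-1],[0,0,0,0,0.03,0,-1],[0,0,0,0,0,0,-1],[0,0,0,0,0,0,-1],[0,0,0,0,0,0,-1],[0,0,0,0,0,0,-1],[0,0,0,0,0,0,-1],[0,0,0,0,0,0,-1],[0,0,0,0,0,0,-1]]' 60
python3 g.py 532 295.7 36.9 0.139
```

```text
clock: 52.25
eef_pos: [533.2, 295.6, 37.0]
tcp_rot: [-1.567, -0.008, 0.14]
contact_force: [-0.5, -0.0, 1.4]
opening: 0.42
t 52.25 pos [533.2 295.6  37. ] rpy [-89.8  -0.5   8. ] F [-0.5 -0.   1.4] op 0.42 q [0.5  0.58 1.81 0.   0.74 0.36]
turn deg [-0.2  0.   0.5] shift cm, tool now [-0.12  0.01  0.03] after turn [-0.12  0.01  0.03]
```

```bash

python3 -m crank '[[0,0,0,0,0,0,-0.1],[0,0,0,0,0,0,0.1],[0,0,0,0,0,0,0.25],[0,0,0,0,-0.3,0,0.25],[0,0,0,0,-1,0,0.25],[0,0,0,0,-2,0,0.25],[0,0,0,0,-2.5,0,0.25],[0,0,0,0,-3,0,0.25],[0,0,0,0,-3,0,0.25],[0,0,0,-1,-3,0,0.25]]' 60
python3 -m crank '[[0,0,0,-2,-1,-2,0.25],[0,0,0,-3,0,-2,0.25],[0,0,0,-3,0,-2,0.25],[0,0,0,-3,0,-2,0.25],[0,0,0,-3,0,-2,0.25],[0,0,0,-3,0,-2,0.25],[0,0,0,-2,0,-1,0.25],[0,0,0,-1,0,-1,0.25],[0,0,0,0,0,0,0.25],[0,0,0,0,0,0,0.25]]' 60
python3 -c "
from h import *
s=cams.grab_frame('side');cv2.imwrite('pics/sF.png',s);crop('side',165,285,80,170,6,'sF1.png',s)
s=cams.grab_frame('top');cv2.imwrite('pics/tF.png',s);crop('top',60,180,150,260,5,'tF1.png',s)
"
```

```text
clock: 53.08
eef_pos: [519.8, 291.7, 186.7]
tcp_rot: [-1.571, 0.001, 0.139]
contact_force: [-0.2, 0.4, 1.0]
opening: 0.621
clock: 53.92
eef_pos: [336.3, 121.6, 209.0]
tcp_rot: [-1.563, -0.024, 0.14]
contact_force: [1.1, -0.0, -0.5]
opening: 0.626
```

View pics/sF.png

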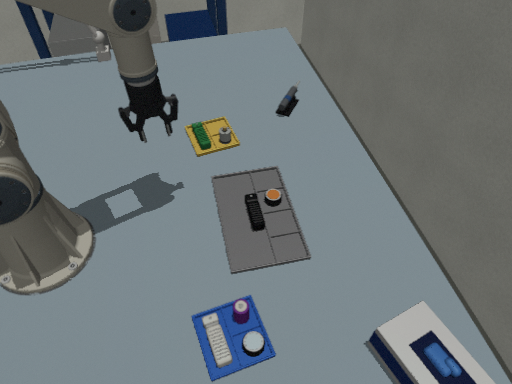

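View pics/tF.png

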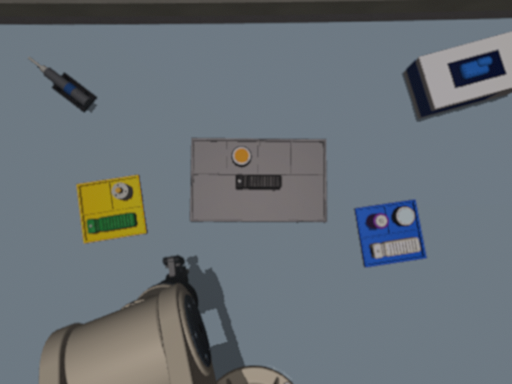

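View pics/sF1.png

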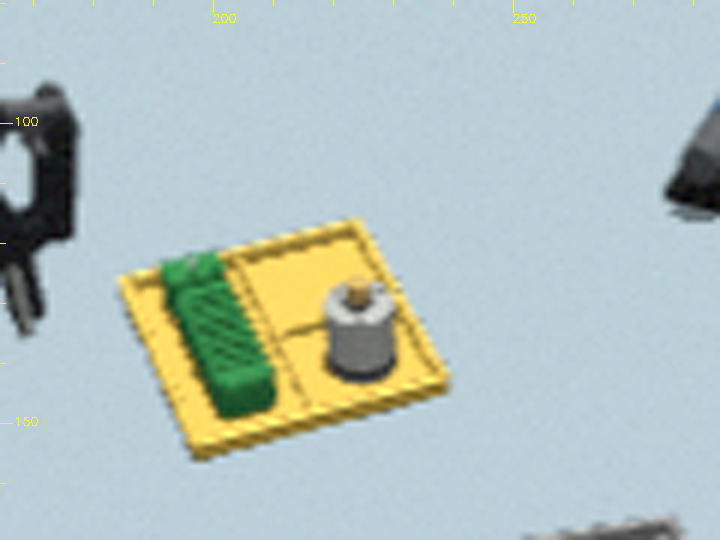

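View pics/tF1.png

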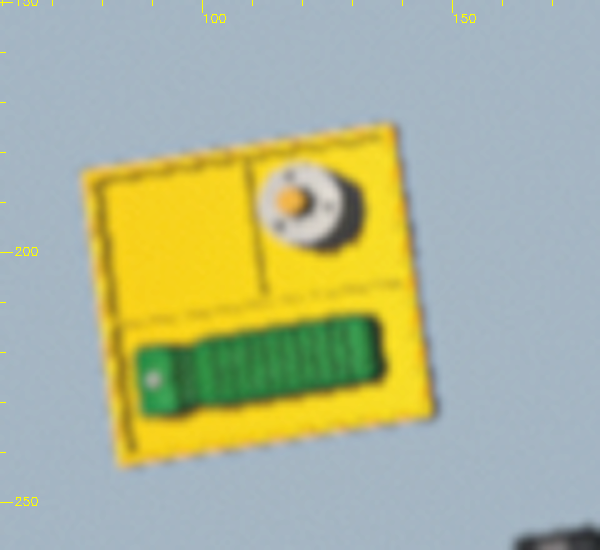

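```bash

python3 -c "
from h import *
def L(p,o,a): d=p[:2]-o;c,s=np.cos(a),np.sin(a);return np.round([d@[c,s],d@[-s,c],p[2]],1)
for n,t,s in [('motor',[119.7,190.5],[224.5,130]),('hole',[90.1,225.5],[197,123.2])]:
    p,e=tri(t,s);print(n,L(p,[494,325.7],.139),e)
p=atz('top',[135.7,219.3],31);print('green end',L(np.r_[p,31],[494,325.7],.139))
crop('side',185,280,290,384,6,'sF2.png',cv2.imread('pics/sF.png'));crop('top',345,435,190,275,6,'tF2.png',cv2.imread('pics/tF.png'))"
```

```text
motor [ 34.1 -35.6  44.1] 0.1378508499981308
hole [-33.6  45.1  32.1] 0.2053293053966172
green end [-36.4 -58.8  31. ]
```

View pics/sF2.png

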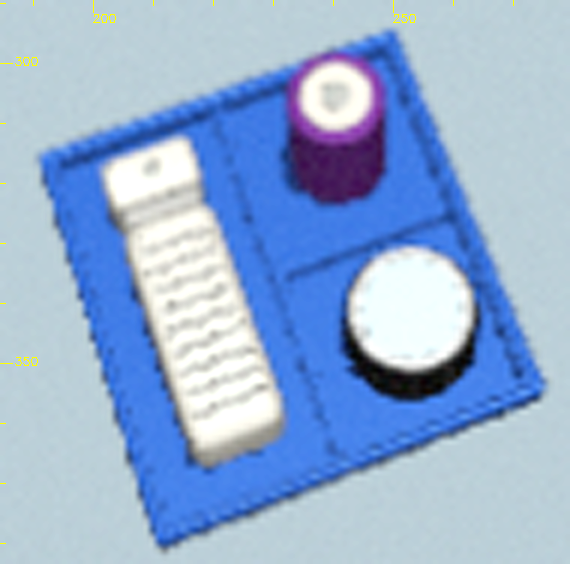

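View pics/tF2.png

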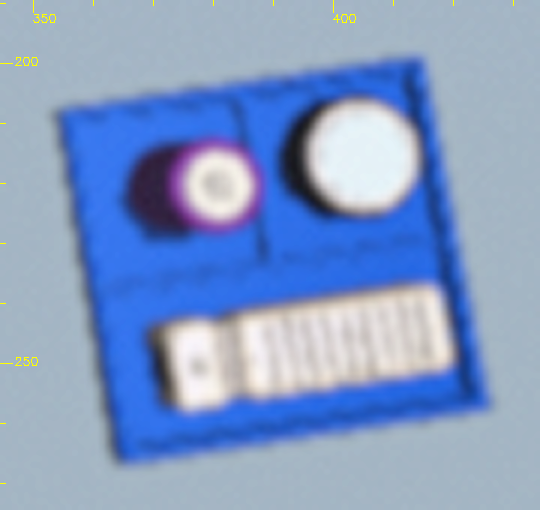

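```bash

python3 -c "
from h import *
def L(p,o,a): d=p[:2]-o;c,s=np.cos(a),np.sin(a);return np.round([d@[c,s],d@[-s,c],p[2]],1)
T=lambda p,x,y:[p[0]/6+x-.5,p[1]/6+y-.5]
for n,t,s in [('whole',(200,365),(152,165)),('lens',(363,157),(411,308)),('batt',(217,186),(335,97))]:
    p,e=tri(T(t,345,190),T(s,185,290));print(n,L(p,[422.1,-336.3],.129),round(e,2))
p=atz('top',T((453,326),345,190),31);print('white end',L(np.r_[p,31],[422.1,-336.3],.129))
from g import show;show()"
```

```text
whole [-34.2  44.5  32.4] 0.01
lens [ 34.8 -35.5  25.3] 0.05
batt [33.3 34.2 56.3] 0.14
white end [-34.2 -55.4  31. ]
t 54.02 pos [337.  122.2 208.9] rpy [-89.5  -1.4   8.1] F [-0.   0.3  0.3] op 0.629 q [ 0.34 -0.05  2.21  0.    0.96  0.2 ]
```

All parts measure as seated in their bays, and the arm is clear of everything.

```bash
python3 -c "
from rig import order
print(order.sign_off())"
```

```text
the job is handed in; nothing more can be done
None
```

Both kits are made up and the job is handed in, at about 54 s of the 128 s allowed.

- **Blue tray:** it holds the white handle, the clear lens head and the violet battery.
- **Yellow tray:** it holds the green handle and the motor.
- **How it was done:** I placed the parts in the order you listed them. I slid each handle lengthwise out of the row before gripping it. I lowered every part until it touched the tray floor, or to its pick-up height where the force reading was unclear, and then let go.

My last checks measured each part from both cameras before I handed in. Positions are in mm from the tray's centre:

| Part | Measured position (x, y) | Bay centre (x, y) | Measured top height | Expected top height |
|---|---|---|---|---|
| Clear lens head | +35, −36 | +32, −35 | 25 | 27 |
| Battery | +33, +34 | +32, +35 | 56 | 59 |
| Motor | +34, −36 | +32, −35 | 44 | 45 |
| White handle | about −34, 0 | −35, 0 | 32 | 31 |
| Green handle | about −35, −3 | −35, 0 | 32 | 31 |

- **Height differences:** all are within 3 mm. The camera calibration is only good to about 2 mm, and I read the pixels by eye. The final pictures show the round parts upright and the handles flat.
- **Spares:** the black handle and the amber lens head are still in the stock tray, apparently where they started.
- **Arm and forces:** the gripper was well clear of everything at the end. The force readings at the ends of the moves stayed within a few newtons. They are not a continuous record of the forces during the moves.
- **Failed checks:** no check failed.

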